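Clamp an organ pipe in the fixture with two quarter-turn studs

ROBOT

A 7-joint arm with a two-finger parallel gripper is mounted at the origin on the work surface. World frame = base frame: x ahead of the robot, y to its left, z up, the work surface at z = 0. Lengths are in m, angles in rad, forces in N, time in s.
With the tool pointing down it reaches from about 0.425 to 0.925 m from the base axis. Payload 6.8 kg.
Tool frame: the origin (TCP) lies at the very end of the fingers, on their centre line; the grasp point (between the pads) lies 19 mm behind it; y points along the fingers, z is the direction in which the jaws open and shut, and the axes are right-handed (so a half turn about y gives the same grasp; the last joint's range is limited). The gripper opens to 85 mm and grips with 20 to 120 N. Pads are 22 mm wide; open, the fingers measure 114 mm over their backs; the gripper's body (76 mm by 85 mm) begins 54 mm behind the grasp point. The pads swing forward as they close: fully open they stand 13 mm farther back than shut.
Start: joints at [-1.349, 0.477, 0.022, 1.555, -0.011, 1.109, -0.083], TCP at [0.219, 0.639, 0.211] pointing down, gripper open.
Joint ranges: [-2.96, 2.96], [-0.34, 2.1], [-1.41, 1.46], [0.24, 2.44], [-1.37, 4.51], [0.17, 1.92], [-2.96, 2.96]. Speed limits (rad/s): [2.39, 2.39, 3.14, 3.14, 3.14, 3.14, 3.14].

INTERFACE

Orientations are given as a rotation vector (axis times angle).
In Python, from bench import r gives the robot as it stands.
- The arm moves only by the tool drive_tool, never from a script. Its argument "series" is a list of rows, each a list of 7 numbers: the shift along the tool's x, y, z in mm, then the turn, a rotation vector about the tool's x, y, z in degrees, then the finger opening in mm, from 0 to 85.4. In form: [[tx, ty, tz, wx, wy, wz, grip], ...]. A call has 1 to 5 rows; each row is the pose to reach, as a shift and turn from the pose measured when the call began, along the tool's axes at that moment; what a row does not reach only later rows make up. A row lasts 1/10 s, in which the tool goes at most 50 mm and 8.59 degrees, less where a joint would pass 70% of its speed; a pose out of reach is approached as far as the arm can. A call with a gripper value outside its range is refused whole. The fingers move at their own pace and stop on an object; "squeeze" is the grip in N (left out, the last holds). Time passes only in rows, so rows that repeat a pose let the fingers close. It gives the time, the measured TCP pose, the force and the opening at its end, in the units of the state.
- r.get_obs(): the state, without advancing time (a new reading comes with each control period).
- r.grab_frame(name): name is "scene" or "side" or "wrist"; returns a dict with "frame" (480x640x3 uint8, blue, green, red), "intrinsics" (3x3 intrinsics, pixels), "rvec" (rotation vector, rad) and "tvec" (3), from world to camera coordinates, as OpenCV has them. Camera axes: x right, y down, z forward; pixel columns grow to the right and rows downward; lengths in m; the calibration is good to about 2 mm. The wrist camera is an equidistant fisheye: a pixel r from the principal point sees the ray r / f radians off the axis. A picture is of the moment at which its call begins. There is no depth.
- r.hand_in(): hands the job in, once; it reports no verdict.
The state is a dict: "clock": time; "joints": joint angles; "qvel": joint speeds; "tau": joint torques, N m; "tcp_pos": TCP position; "orientation": TCP orientation; "contact_force": force on the tool from outside, world axes, zero at the start; "moment": the same for the moment, N m; "grip_width": finger opening in m.
Only numpy, scipy, OpenCV 4.12 (cv2) and the standard library are available. Lean on these libraries where they do the work, as an engineer would, in place of code of your own. Each camera call takes 0.05 s, during which the arm holds its last target.

TASK

Take the stoutest of the three metal pipes from the rack board and lay it, without dropping it, in the middle of the fixture's two V saddles with its tapered foot towards the upright end stop. Then swing both hold-down bars fully over it and lock each one: press the winged stud at its tip down and turn it a quarter turn clockwise until it catches. Leave the other two pipes, the file and the roll of tape where they are.

Things in the scene. Friction and masses are not known exactly. Their poses are not given: they have to be found in the camera images.
- fixture: Pipe fixture fixed to the bench: wooden base 228 x 150 mm, 20 mm high. Origin: on the bench below the middle between its two V saddles; x = pipe direction, towards the dark upright end stop (face at x=+115 mm, top 60 mm high); z up. Saddles 24 mm long at x=+45 and -45 mm, open between. Bar pivots at x=+52 (a) and -52 mm (b), y=+58; stud receptacles (36 mm blocks, 72 mm high) at the same x, y=-58 mm.
- seat (a point): Where the centre of the stout pipe lies when it rests in both saddles: on the fixture's centre line, 54 mm above the bench; axes as the fixture's.
- pipe_center (a point): The stoutest pipe: plain metal tube 44 mm in diameter, 140 mm long, plus a 30 mm tapered foot at its +x end; 0.15 to 0.31 kg. Point: on the axis, half-way along the tube (about its centre of mass); x axis towards the foot. Loose on a rack board, axis 34 mm above the bench, between 6 mm high laths 33 mm apart on a 12 mm thick board; neighbouring pipes' axes 75 mm away.
- pipe_foot (a point): Tip of the tapered foot of the stoutest pipe, on its axis, 100 mm from point pipe_center.
- bar_a (a joint): Swing angle (rad) of hold-down bar a about its vertical pivot. 0 = closed against its stop, lying along the fixture's -y from its pivot, over the pipe. Grows as the tip swings outward (towards the fixture's +x), to 1.7 at most. Stays where left; about 1 N at the tip moves it. Bar: metal, 24 mm wide, 140 mm long, underside 80 mm and top 94 mm above the bench.
- bar_b (a joint): The same for bar b, the mirror image: it opens towards the fixture's -x.
- bar_a_push (a point): Point on bar a's centre line, 75 mm from its pivot, half-way through its thickness (87 mm above the bench); its -y axis runs along the bar from pivot to tip.
- bar_b_push (a point): The same on bar b.
- press_a (a joint): How far the stud at the tip of bar a is pressed down (m), 0 to 0.014, against a spring (3 N at the top, 9.5 N fully down). With its bar closed it enters the receptacle's slot and can turn there only while pressed 12 mm or more. Turned the full quarter and let go, it springs back to about 0.009: caught. Half turned it stays at about 0.0115; not turned it springs up to 0.
- press_b (a joint): The same for the stud at the tip of bar b.
- turn_a (a joint): Turn of stud a (rad), growing clockwise seen from above: 0 = its wing lies along the bar (free), 1.57 = wing across the bar (caught; it drops into the catch from about 1.4 and stops at 1.6). It stays where it is left (slight friction, 0.03 Nm). Unpressed it turns freely too, but then it cannot enter the slot, which takes it only near 0.
- turn_b (a joint): The same for stud b.
- wing_a (a point): Centre of the upright wing (thumb grip) of stud a, on its turning axis 116 mm from the bar's pivot. Wing: steel, 48 mm long along its own y, 12 mm thick along its own x, 26 mm high; unpressed its top is 136 mm above the bench and this point 123 mm.
- wing_b (a point): The same for stud b.
- pipe_mid_center (a point): Centre of the middle-sized pipe (28 mm diameter, 170 mm long with foot) on the rack board; leave alone.
- pipe_thin_center (a point): Centre of the thinnest pipe (20 mm diameter, 170 mm long) on the rack board; leave alone.
- file: Flat file with wooden handle, 210 mm long, 18 mm high, lying on the bench; leave alone.
- tape: Roll of paper tape, 90 mm across, 24 mm high; leave alone.
Not all that is in view belongs to the job. Leave any black or turquoise look-alike of the part that bears pipe_center alone.

How it is judged:
On the way, in this order (a step that is already met when the one before it is completed fails the run):
1. the stout pipe rests in both saddles, foot towards the end stop (x of pipe_center in the frame of seat between -0.015 and 0.015 m and y of pipe_center in the frame of seat between -0.005 and 0.005 m and z of pipe_center in the frame of seat between -0.005 and 0.005 m and angle between the x axis of pipe_center and the x axis of seat, either way round below 0.08 rad and x of pipe_foot in the frame of seat above 0.05 m), for 0.2 s.
2. both hold-down bars are closed over the pipe (all of step 1 and value of joint each of bar_a, bar_b below 0.05 rad), for 0.1 s.
3. both studs are pressed, turned a quarter turn and caught (value of joint each of turn_a, turn_b above 1.3 rad and value of joint press_a between 0.006 and 0.0108 m and value of joint press_b between 0.006 and 0.0108 m and value of joint each of bar_a, bar_b below 0.05 rad), for 0.2 s.
At the end, for the whole second after the job is handed in: The stout pipe lies at rest in both saddles (centre within 15 mm along the fixture and 5 mm across and in height of its seat, axis within 0.08 rad), foot towards the end stop; both bars within 0.05 rad of closed; both studs turned at least 1.3 rad and sprung back into the catch (6 to 10.8 mm down) (all of step 1 and all of step 3 and linear speed of pipe below 0.02 m/s); the robot touches nothing.
It fails at once if the pipe was dropped or thrown: moving faster than 0.5 m/s while no finger touches it (linear speed of pipe above 0.5 m/s and contact force between the fingers and pipe below 0.05 N).
It fails at once if another pipe was displaced by more than 30 mm (distance of any of pipe_mid_center, pipe_thin_center from where it was at the start of the episode above 0.03 m).
It fails at once if the file or the roll of tape was displaced by more than 30 mm (distance of any of file, tape from where it was at the start of the episode above 0.03 m).
It also fails if it takes over 72 s, if anything falls off the work surface, if the arm or the gripper's body presses on something with over 40 N, if the wrist force passes 120 N, or if a joint passes its speed limit or range.

## Working session

There is one attempt and no reset: what is moved stays moved. The work goes in short steps, Python scripts to look and compute and a tool call to move; the robot and the scene stay as the last step left them, time stands still between calls to the robot, and variables do not carry over. Pictures are saved under pics/ and viewed, and the job is handed in when it is done.

Besides the shell and the picture viewer there is one more tool, called after "Call:" as name([rows], argument=value, ...), one row to a line, values as JSON. drive_tool: Moves the arm, as the interface text tells. Its arguments: {"type":"object","properties":{"series":{"type":"array","items":{"type":"array","items":{"type":"number"}}},"squeeze":{"type":"number"}},"required":["series"]}

```bash
ls; mkdir -p pics
python3 - <<'E'
from bench import r
import cv2
o=r.get_obs(); print(o)
for n in ["scene","side","wrist"]:
    d=r.grab_frame(n); cv2.imwrite(f"pics/{n}0.png",d["frame"]); print(n,d["intrinsics"],d["rvec"],d["tvec"])
E
```

```text
pics
{'clock': 0.0, 'joints': array([-1.34906222,  0.47778377,  0.02232449,  1.55645096, -0.01151964,
        1.10932552, -0.08309824]), 'qvel': array([-8.18132300e-04, -7.67576994e-04,  2.11971730e-04, -1.04157836e-03,
       -4.60970499e-05,  1.90785820e-03, -2.81529834e-04]), 'tau': array([ 1.38194195e-03, -5.96474218e+01,  1.60888832e+00, -2.81189150e+01,
        1.25205857e-02,  9.26179782e-03, -1.52937213e-05]), 'tcp_pos': array([0.21841878, 0.63800976, 0.20983662]), 'orientation': array([-1.55709021,  0.25903228, -0.25873115]), 'contact_force': array([0.05860517, 0.01916389, 0.56229932]), 'moment': array([-0.03905528, -0.0101674 , -0.0026724 ]), 'grip_width': 0.0854257148949718}
scene [[485.46269642   0.         313.61914931]
 [  0.         485.46269642 238.27312244]
 [  0.           0.           1.        ]] [ 1.78630205  2.05976345 -0.59427133] [-0.0274718  -0.36796204  1.68777753]
side [[572.1646066    0.         319.44469493]
 [  0.         572.1646066  240.5591803 ]
 [  0.           0.           1.        ]] [ 2.21998724 -0.29807224  0.14279867] [-0.42949484  0.21517846  1.37944972]
wrist [[371.64829954   0.         319.26757749]
 [  0.         371.64829954 239.94508516]
 [  0.           0.           1.        ]] [-2.36688617 -1.69105189 -0.23069878] [-0.67448037 -0.03560547  0.37937689]
```

View pics/scene0.png

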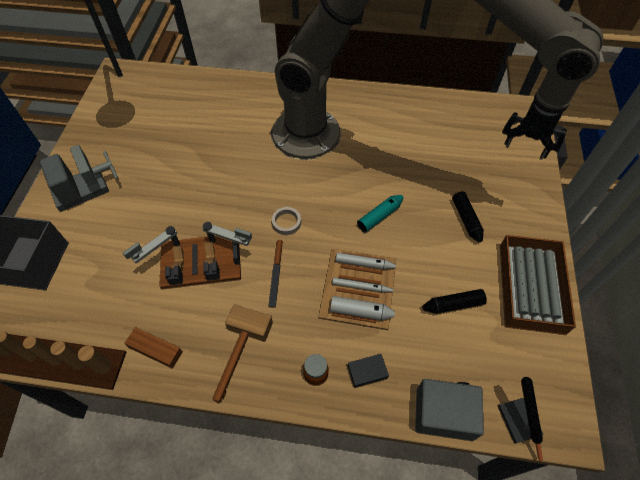

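View pics/side0.png

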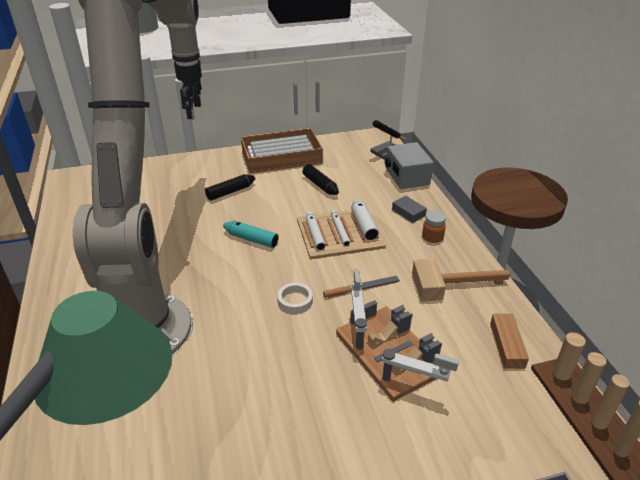

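View pics/wrist0.png

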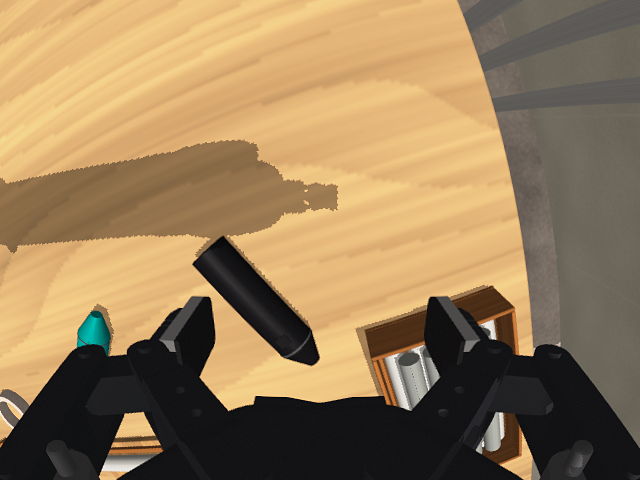

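```bash
cat > h.py <<'E'
import numpy as np, cv2
from scipy.spatial.transform import Rotation as R
def cam(d): return d["intrinsics"],R.from_rotvec(np.ravel(d["rvec"])).as_matrix(),np.ravel(d["tvec"])
def ray(d,u,v,fish=False):
    K,Rm,t=cam(d); x=(u-K[0,2])/K[0,0]; y=(v-K[1,2])/K[1,1]
    if fish:
        th=np.hypot(x,y); s=np.sin(th)/th if th>1e-9 else 1; c=np.array([x*s,y*s,np.cos(th)])
    else: c=np.array([x,y,1.])
    w=Rm.T@c; return -Rm.T@t, w/np.linalg.norm(w)
def onz(d,u,v,z,fish=False):
    o,w=ray(d,u,v,fish); return o+w*(z-o[2])/w[2]
def tri(rs):
    A=np.zeros((3,3));b=np.zeros(3)
    for o,w in rs:
        P=np.eye(3)-np.outer(w,w);A+=P;b+=P@o
    p=np.linalg.solve(A,b); return p,[np.linalg.norm((np.eye(3)-np.outer(w,w))@(p-o)) for o,w in rs]
def proj(d,p,fish=False):
    K,Rm,t=cam(d); c=Rm@np.asarray(p)+t
    if fish:
        rr=np.hypot(c[0],c[1]);th=np.arctan2(rr,c[2]); x,y=c[0]/rr*th,c[1]/rr*th
    else: x,y=c[0]/c[2],c[1]/c[2]
    return np.array([K[0,0]*x+K[0,2],K[1,1]*y+K[1,2]])
def crop(f,u0,v0,u1,v1,name):
    c=f[v0:v1,u0:u1]; s=min(800/c.shape[1],600/c.shape[0]); s=int(s) if s>1 else s
    c=cv2.resize(c,None,fx=s,fy=s,interpolation=cv2.INTER_CUBIC); cv2.imwrite(f"pics/{name}.png",c); print(name,"scale",s,"off",u0,v0)
E
python3 - <<'E'
from h import *
import cv2
s=cv2.imread("pics/scene0.png"); d=cv2.imread("pics/side0.png")
crop(s,310,240,410,340,"s_rack"); crop(s,115,210,265,300,"s_fix"); crop(d,290,190,390,265,"d_rack"); crop(d,330,265,470,400,"d_fix")
E
```

```text
s_rack scale 6 off 310 240
s_fix scale 5 off 115 210
d_rack scale 8 off 290 190
d_fix scale 4 off 330 265
```

View pics/s_rack.png

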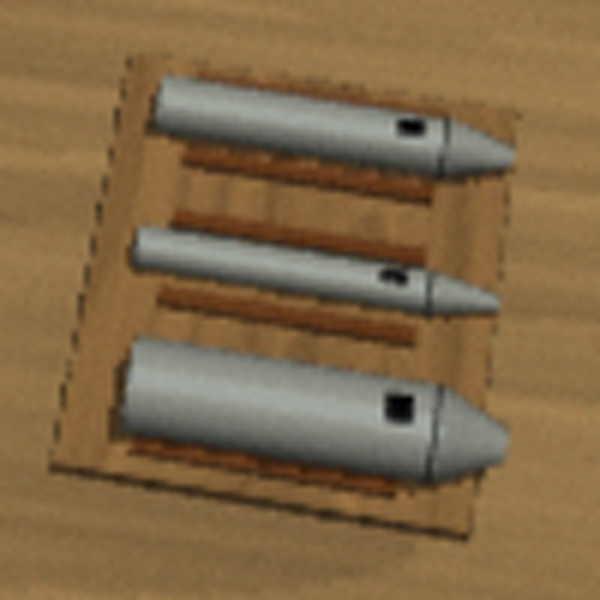

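View pics/s_fix.png

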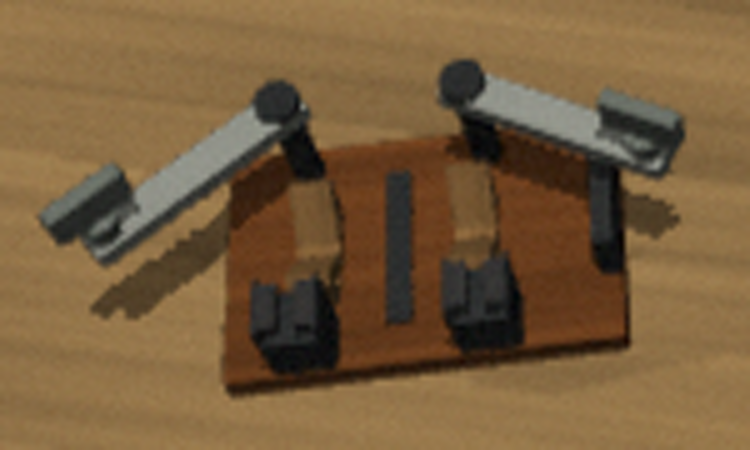

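View pics/d_rack.png

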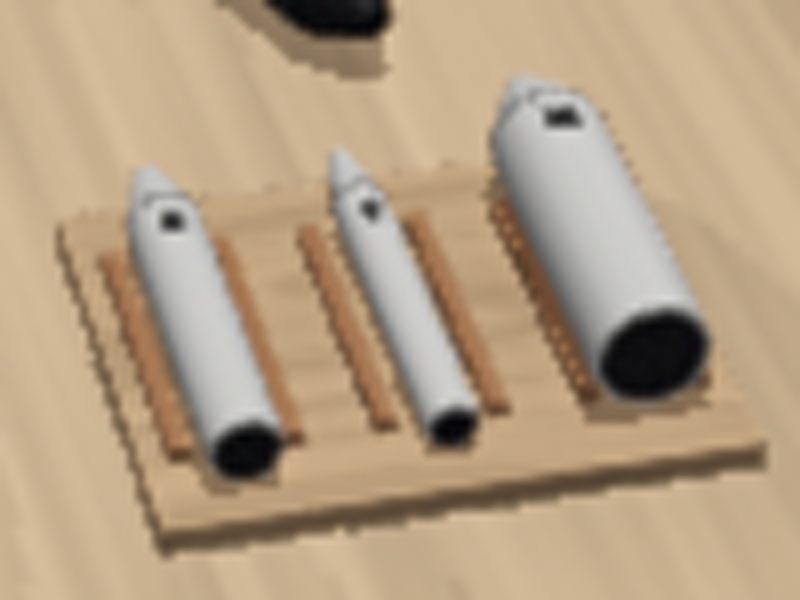

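View pics/d_fix.png

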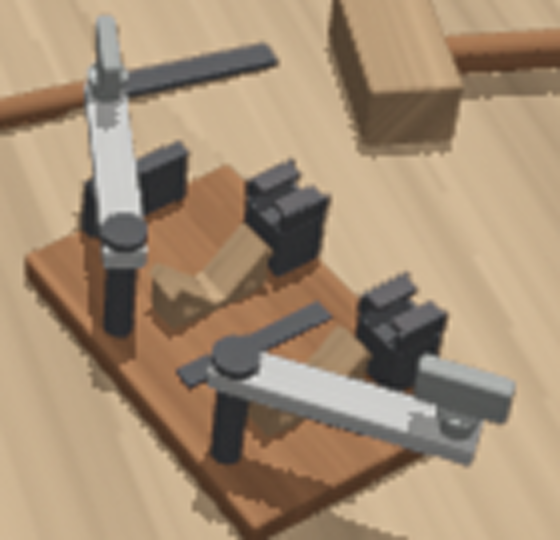

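Run:
```python
from h import *
import pickle
from bench import r
S=r.grab_frame("scene");D=r.grab_frame("side");pickle.dump((S,D),open("SD.pkl","wb"))
s=lambda x,y:(115+x/5,210+y/5); d=lambda x,y:(330+x/4,265+y/4)
for n,a,b in [("pivA",s(462,82),d(122,230)),("pivB",s(277,102),d(235,355))]:
    print(n,tri([ray(S,*a),ray(D,*b)]))
P=[onz(S,*s(228,380),.02),onz(S,*s(630,343),.02),onz(D,*d(25,258),.02),onz(D,*d(228,165),.02),onz(D,*d(250,528),.02)]
for n,p in zip(["BL(-x-y)","BR(+x,-y)","?TL side","?","?"],P): print(n,p.round(4))
sr=lambda x,y:(310+x/6,240+y/6); dr=lambda x,y:(290+x/8,190+y/8)
print("butt S/ D",onz(S,*sr(128,390),.034),onz(D,*dr(652,355),.034))
print("foot tip",tri([ray(S,*sr(507,448)),ray(D,*dr(520,82))]))
print("foot tip plane",onz(S,*sr(507,448),.034))
print("mid",onz(S,*sr(155,102),.026),onz(S,*sr(515,160),.026)); print("thin",onz(S,*sr(135,250),.022),onz(S,*sr(497,303),.022))
```

```text
pivA (array([ 0.48446694, -0.20353614,  0.09611758]), [np.float64(0.0005497618751894544), np.float64(0.0005497618751893173)])
pivB (array([ 0.51253038, -0.30371214,  0.09624427]), [np.float64(3.284541487284721e-05), np.float64(3.284541487289177e-05)])
BL(-x-y) [ 0.6508 -0.3102  0.02  ]
BR(+x,-y) [ 0.5967 -0.0919  0.02  ]
?TL side [ 0.4479 -0.1411  0.02  ]
? [ 0.5909 -0.0999  0.02  ]
? [ 0.5071 -0.3561  0.02  ]
butt S/ D [0.64730299 0.1708678  0.034     ] [0.64401164 0.16899266 0.034     ]
foot tip (array([0.65167342, 0.34105374, 0.03620482]), [np.float64(0.0008091367572814202), np.float64(0.0008091367572813731)])
foot tip plane [0.65144983 0.34081657 0.034     ]
mid [0.49363773 0.16464023 0.026     ] [0.50130893 0.3369451  0.026     ]
thin [0.57135257 0.16480397 0.022     ] [0.5751228  0.33337674 0.022     ]
```

```bash
cat >> h.py <<'E'
O=np.array([.5544,-.2379]); FX=np.array([-.2697,.963]); FX/=np.linalg.norm(FX); FY=np.array([-FX[1],FX[0]])
def fx(x,y,z): return np.r_[O+x*FX+y*FY,z]
def pose(r):
    o=r.get_obs(); return o,np.array(o["tcp_pos"]),R.from_rotvec(o["orientation"])
def target_R(yaw): # tool down, jaw axis z at heading yaw (deg)
    z=np.array([np.cos(np.radians(yaw)),np.sin(np.radians(yaw)),0]);y=np.array([0,0,-1.]);x=np.cross(y,z)
    return R.from_matrix(np.c_[x,y,z])
def plan(r,p,yaw):
    o,p0,R0=pose(r); s=R0.inv().apply(np.asarray(p)-p0)*1000
    w=(R0.inv()*target_R(yaw)).as_rotvec(degrees=True)
    z=R0.as_matrix()[:,2]
    print("t",round(o["clock"],2),"tcp",p0.round(4),"yaw",np.degrees(np.arctan2(z[1],z[0])).round(1),"grip",round(o["grip_width"],4),"F",np.round(o["contact_force"],1),"j7",o["joints"][6].round(2))
    print("shift mm",s.round(1),"turn deg",w.round(1)); 
    ypts=R0.as_matrix(); print("tool x,y,z in world\n",ypts.T.round(3))
E
python3 - <<'E'
from h import *
from bench import r
plan(r,[.648,.24,.16],0); plan(r,[.648,.24,.16],-2.1)
plan(r,[.648,.24,.16],180)
print(r.get_obs()["joints"])
E
```

```text
t 0.25 tcp [0.2185 0.6384 0.2103] yaw 71.1 grip 0.0856 F [ 0.3 -0.4  0.3] j7 -0.08
shift mm [ 535.3   50.6 -237.8] turn deg [ 0.  71.1  0. ]
tool x,y,z in world
 [[ 0.946 -0.324  0.   ]
 [-0.    -0.001 -1.   ]
 [ 0.324  0.946 -0.001]]
t 0.25 tcp [0.2185 0.6384 0.2103] yaw 71.1 grip 0.0856 F [ 0.3 -0.4  0.3] j7 -0.08
shift mm [ 535.3   50.6 -237.8] turn deg [ 0.  73.2  0. ]
tool x,y,z in world
 [[ 0.946 -0.324  0.   ]
 [-0.    -0.001 -1.   ]
 [ 0.324  0.946 -0.001]]
t 0.25 tcp [0.2185 0.6384 0.2103] yaw 71.1 grip 0.0856 F [ 0.3 -0.4  0.3] j7 -0.08
shift mm [ 535.3   50.6 -237.8] turn deg [   0.  -108.9   -0. ]
tool x,y,z in world
 [[ 0.946 -0.324  0.   ]
 [-0.    -0.001 -1.   ]
 [ 0.324  0.946 -0.001]]
[-1.34908153  0.4773999   0.02234539  1.55585599 -0.01149084  1.10928522
 -0.08308381]
```

Call:
drive_tool([
  [535,40,-238,0,73,0,75],
  [535,40,-238,0,73,0,75],
  [535,40,-238,0,73,0,75],
  [535,40,-238,0,73,0,75],
  [535,40,-238,0,73,0,75],
], squeeze=60)

```text
clock: 0.75
tcp_pos: [0.4025, 0.4673, 0.1937]
orientation: [-1.4, 0.845, -0.845]
contact_force: [0.6, 0.8, -0.4]
grip_width: 0.075
```

Run:
```python
from h import *
from bench import r
plan(r,[.648,.24,.17],-2.1)
```

```text
t 0.75 tcp [0.4025 0.4673 0.1937] yaw 27.8 grip 0.075 F [ 0.6  0.8 -0.4] j7 -0.38
shift mm [315.5  23.8 111.2] turn deg [-0.  29.9  0. ]
tool x,y,z in world
 [[ 0.466 -0.885  0.   ]
 [ 0.    -0.    -1.   ]
 [ 0.885  0.466  0.   ]]
```

Call:
drive_tool([
  [315,24,111,0,30,0,75],
  [315,24,111,0,30,0,75],
  [315,24,111,0,30,0,75],
  [315,24,111,0,30,0,75],
  [315,24,111,0,30,0,75],
])

```text
clock: 1.25
tcp_pos: [0.5852, 0.298, 0.1758]
orientation: [-1.19, 1.239, -1.239]
contact_force: [1.0, 1.0, 0.1]
grip_width: 0.0749
```

Run:
```python
from h import *
from bench import r
plan(r,[.648,.24,.17],-2.1)
```

```text
t 1.25 tcp [0.5852 0.298  0.1758] yaw -2.3 grip 0.0749 F [1.  1.  0.1] j7 -0.42
shift mm [55.4  5.8 65.1] turn deg [-0.  -0.2  0. ]
tool x,y,z in world
 [[-0.04  -0.999  0.   ]
 [ 0.    -0.    -1.   ]
 [ 0.999 -0.04   0.   ]]
```

Call:
drive_tool([
  [55,6,65,0,0,0,75],
  [55,6,65,0,0,0,75],
  [55,6,65,0,0,0,75],
  [55,6,65,0,0,0,75],
])

```text
clock: 1.65
tcp_pos: [0.6482, 0.2394, 0.1694]
orientation: [-1.189, 1.24, -1.241]
contact_force: [-0.3, 0.9, 0.1]
grip_width: 0.0748
```

Run:
```python
from h import *
from bench import r
d=r.grab_frame("wrist"); cv2.imwrite("pics/w1.png",d["frame"]); import pickle; pickle.dump(d,open("w1.pkl","wb"))
plan(r,[.648,.24,.17],-2.1)
for p in [(.645,.170,.034),(.6515,.341,.034),(.648,.24,.056)]: print(proj(d,p,True))
```

```text
t 1.7 tcp [0.6473 0.2412 0.1695] yaw -2.3 grip 0.0751 F [0.5 0.5 0.4] j7 -0.29
shift mm [ 1.2 -0.5  0.7] turn deg [ 0.  -0.2 -0. ]
tool x,y,z in world
 [[-0.04  -0.999 -0.   ]
 [-0.001  0.    -1.   ]
 [ 0.999 -0.04  -0.001]]
[318.40508065 299.02114376]
[317.21574036  97.45751022]
[318.24966772 227.79690978]
```

View pics/w1.png

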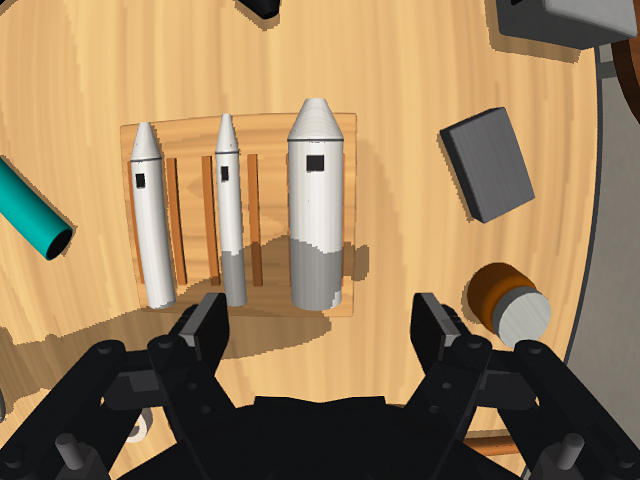

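Call:
drive_tool([
  [1,40,1,0,0,0,66],
  [1,80,1,0,0,0,66],
  [1,115,1,0,0,0,66],
  [1,135,1,0,0,0,66],
  [1,148,1,0,0,0,66],
])

```text
clock: 2.2
tcp_pos: [0.6457, 0.2425, 0.0194]
orientation: [-1.194, 1.239, -1.234]
contact_force: [0.0, 0.1, 1.2]
grip_width: 0.0659
```

Run:
```python
from h import *
from bench import r
plan(r,[.648,.24,.021],-2.1)
```

```text
t 2.2 tcp [0.6457 0.2425 0.0194] yaw -2.1 grip 0.0659 F [0.  0.1 1.2] j7 -0.24
shift mm [ 2.4 -1.6  2.4] turn deg [ 0.2 -0.  -0. ]
tool x,y,z in world
 [[-0.037 -0.999 -0.   ]
 [-0.004  0.001 -1.   ]
 [ 0.999 -0.037 -0.004]]
```

Call:
drive_tool([
  [2,-1,2,0,0,0,66],
  [2,-1,2,0,0,0,40],
  [2,-1,2,0,0,0,38],
  [2,-1,2,0,0,0,38],
  [2,-1,2,0,0,0,38],
], squeeze=60)

```text
clock: 2.7
tcp_pos: [0.6473, 0.2414, 0.0233]
orientation: [-1.193, 1.24, -1.232]
contact_force: [-7.0, -0.2, 11.0]
grip_width: 0.0385
```

Call:
drive_tool([
  [0,0,0,0,0,0,36],
  [0,0,0,0,0,0,36],
  [0,0,0,0,0,0,36],
])

```text
clock: 3.0
tcp_pos: [0.6472, 0.2418, 0.0246]
orientation: [-1.193, 1.241, -1.231]
contact_force: [-5.1, -0.8, 9.0]
grip_width: 0.036
```

Call:
drive_tool([
  [0,-10,0,0,0,0,36],
  [0,-30,0,0,0,0,36],
  [0,-60,0,0,0,0,36],
  [0,-90,0,0,0,0,36],
  [0,-120,0,0,0,0,36],
])

```text
clock: 3.5
tcp_pos: [0.6487, 0.2414, 0.1467]
orientation: [-1.191, 1.24, -1.232]
contact_force: [0.1, 0.1, -0.4]
grip_width: 0.0361
```

Run:
```python
from h import *
from bench import r
d=r.grab_frame("wrist"); cv2.imwrite("pics/w2.png",d["frame"])
plan(r,fx(0,0,.2),15.6)
```

```text
t 3.55 tcp [0.6518 0.2421 0.1526] yaw -2.1 grip 0.036 F [ 2.  -0.4  3.7] j7 -0.28
shift mm [482.9 -51.4 -79.4] turn deg [ -0.3 -17.7  -0.4]
tool x,y,z in world
 [[-0.037 -0.999 -0.007]
 [ 0.005  0.007 -1.   ]
 [ 0.999 -0.037  0.005]]
```

View pics/w2.png

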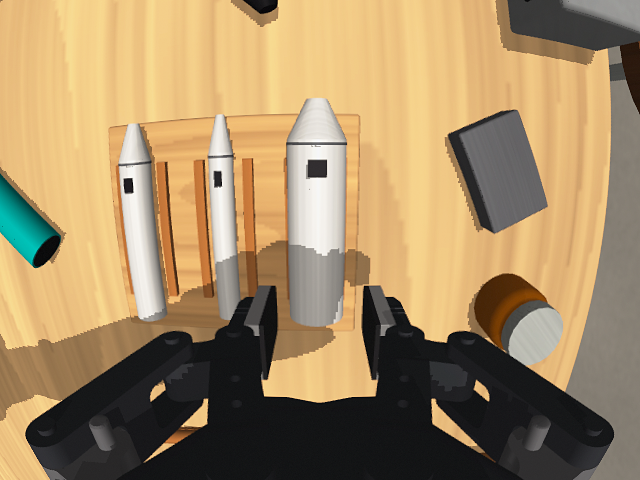

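Run:
```python
from h import *
from bench import r
d=r.grab_frame("wrist"); o,p,Ro=pose(r)
S=r.grab_frame("scene");D=r.grab_frame("side")
crop(S["frame"],300,200,420,350,"s2");crop(D["frame"],270,100,410,265,"d2")
print(p,proj(d,p,True),proj(d,p+[0,0,.019],True),proj(S,p),proj(D,p), proj(d,[.648,.24,.034],True))
print("cam",-cam(d)[1].T@cam(d)[2],cam(d)[1][2])
```

```text
s2 scale 4 off 300 200
d2 scale 3 off 270 100
[0.65181008 0.24209542 0.15067513] [318.10502267 284.55906941] [318.19169692 300.99177648] [360.64685204 291.14322477] [367.74326348 185.61363668] [313.06654269 230.94937303]
cam [0.65408119 0.30963235 0.31683518] [-0.00510781 -0.26307233 -0.96476259]
```

View pics/s2.png

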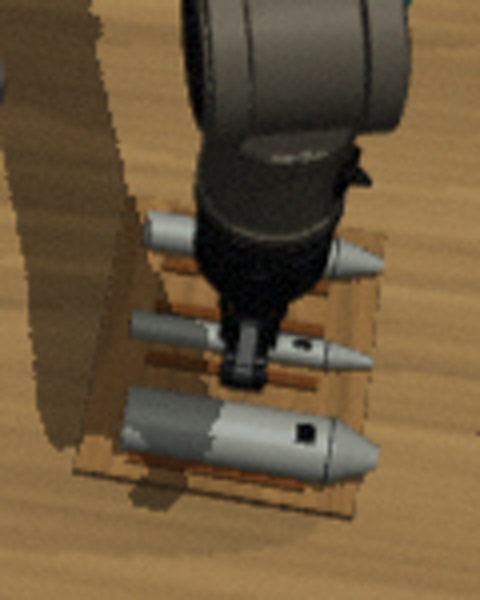

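View pics/d2.png

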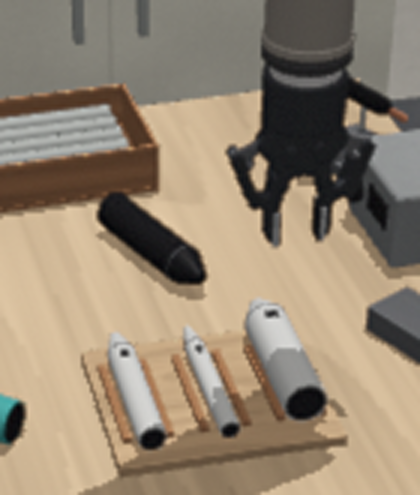

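Call:
drive_tool([
  [2,0,-4,0,0,0,70],
  [2,30,-4,0,0,0,70],
  [2,65,-4,0,0,0,68],
  [2,100,-4,0,0,0,68],
  [2,120,-4,0,0,0,68],
])

```text
clock: 4.2
tcp_pos: [0.6418, 0.2394, 0.0219]
orientation: [-1.195, 1.242, -1.231]
contact_force: [-0.5, -1.3, 0.5]
grip_width: 0.0681
```

Run:
```python
from h import *
from bench import r
plan(r,[.648,.24,.010],-2.1)
D=r.grab_frame("side");o,p,Ro=pose(r);print(p,proj(D,p),proj(D,p+[0,0,.019]))
crop(D["frame"],310,150,420,250,"d3")
```

```text
t 4.2 tcp [0.6418 0.2394 0.0219] yaw -2.1 grip 0.0681 F [-0.5 -1.3  0.5] j7 -0.23
shift mm [-0.8 11.8  6.2] turn deg [ 0.4  0.  -0.1]
tool x,y,z in world
 [[-0.036 -0.999 -0.002]
 [-0.006  0.002 -1.   ]
 [ 0.999 -0.036 -0.007]]
[0.64020215 0.2388613  0.01919874] [362.09960032 224.62072177] [362.38887302 219.38455329]
d3 scale 6 off 310 150
```

View pics/d3.png

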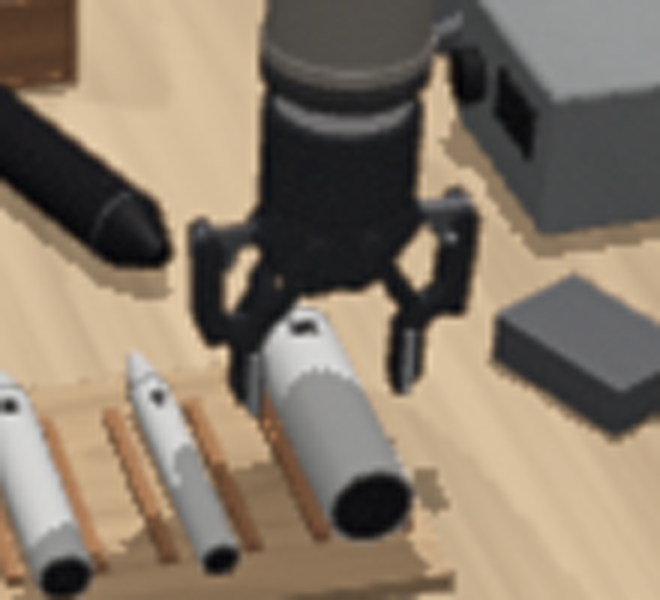

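Call:
drive_tool([
  [-1,0,7,0,0,0,68],
  [-1,6,8,0,0,0,68],
  [-1,13,8,0,0,0,68],
  [-1,13,8,0,0,0,68],
])

```text
clock: 4.65
tcp_pos: [0.648, 0.2395, 0.0058]
orientation: [-1.199, 1.244, -1.231]
contact_force: [-0.1, -0.3, -0.3]
grip_width: 0.0679
```

Run:
```python
from h import *
from bench import r
D=r.grab_frame("side");plan(r,[.648,.24,.001],-2.1)
o,p,Ro=pose(r);print(p,proj(D,p),proj(D,p+[0,0,.019]))
crop(D["frame"],310,150,420,250,"d4")
d=r.grab_frame("wrist"); cv2.imwrite("pics/w4.png",d["frame"])
```

```text
t 4.7 tcp [0.6482 0.2396 0.0063] yaw -2.1 grip 0.0679 F [ 0.2 -0.4  0.6] j7 -0.22
shift mm [-0.4  5.3 -0.1] turn deg [ 0.6  0.  -0. ]
tool x,y,z in world
 [[-0.036 -0.999 -0.   ]
 [-0.01   0.001 -1.   ]
 [ 0.999 -0.036 -0.01 ]]
[0.648154   0.23959372 0.00629603] [364.38101503 227.56358033] [364.68447157 222.37964104]
d4 scale 6 off 310 150
```

View pics/d4.png

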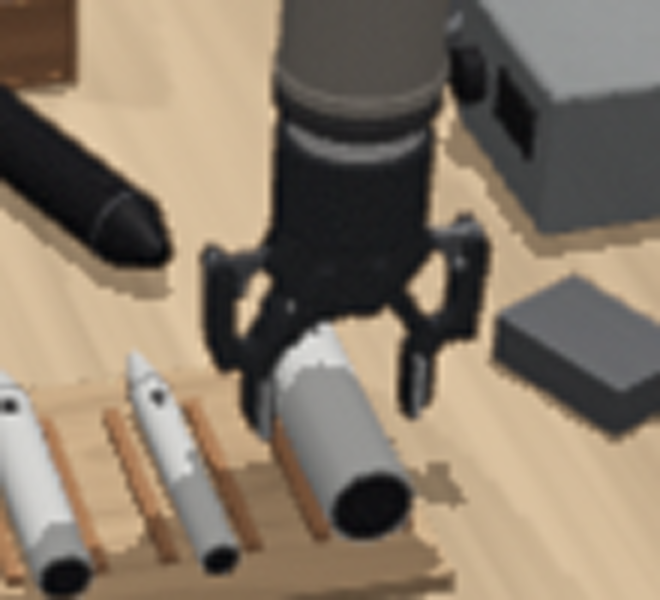

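View pics/w4.png

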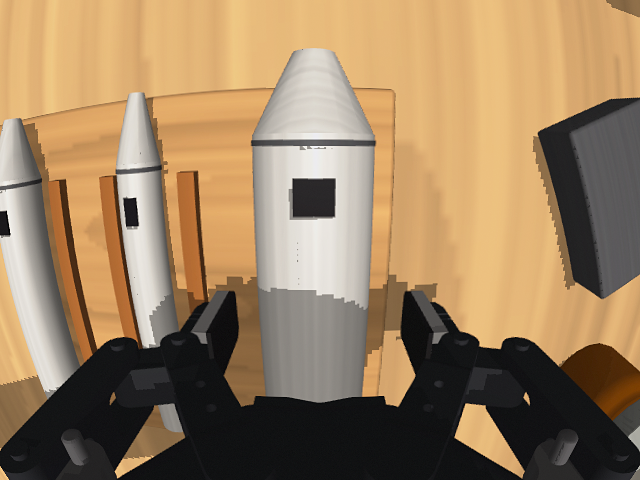

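Call:
drive_tool([
  [0,4,-1,0.5,0,0,68],
  [0,4,-1,0.5,0,0,50],
  [0,4,-1,0.5,0,0,40],
  [0,4,-1,0.5,0,0,38],
  [0,4,-1,0.5,0,0,38],
])

```text
clock: 5.25
tcp_pos: [0.6468, 0.2399, 0.0031]
orientation: [-1.192, 1.237, -1.234]
contact_force: [-3.6, -0.1, 5.4]
grip_width: 0.0421
```

Call:
drive_tool([
  [0,0,0,0,0,0,36],
  [0,0,0,0,0,0,36],
])

```text
clock: 5.45
tcp_pos: [0.6468, 0.2399, 0.0031]
orientation: [-1.192, 1.237, -1.234]
contact_force: [-2.3, -1.0, 1.9]
grip_width: 0.0418
```

Call:
drive_tool([
  [0,0,1,0,0,0,56],
  [0,0,1,0,0,0,58],
  [0,3,1,0,0,0,58],
  [0,6,1,0,0,0,58],
  [0,6,1,0,0,0,58],
])

```text
clock: 5.95
tcp_pos: [0.6473, 0.2398, -0.0036]
orientation: [-1.193, 1.238, -1.234]
contact_force: [0.2, 0.0, 0.2]
grip_width: 0.058
```

Run:
```python
from h import *
from bench import r
D=r.grab_frame("side");plan(r,[.648,.24,.001],-2.1)
crop(D["frame"],310,150,420,250,"d5")
```

```text
t 6.0 tcp [ 0.6475  0.2398 -0.0034] yaw -2.1 grip 0.0578 F [0.2 0.  0.6] j7 -0.22
shift mm [-0.2 -4.4  0.5] turn deg [ 0.1  0.  -0. ]
tool x,y,z in world
 [[-0.036 -0.999 -0.001]
 [-0.002  0.001 -1.   ]
 [ 0.999 -0.036 -0.002]]
d5 scale 6 off 310 150
```

View pics/d5.png

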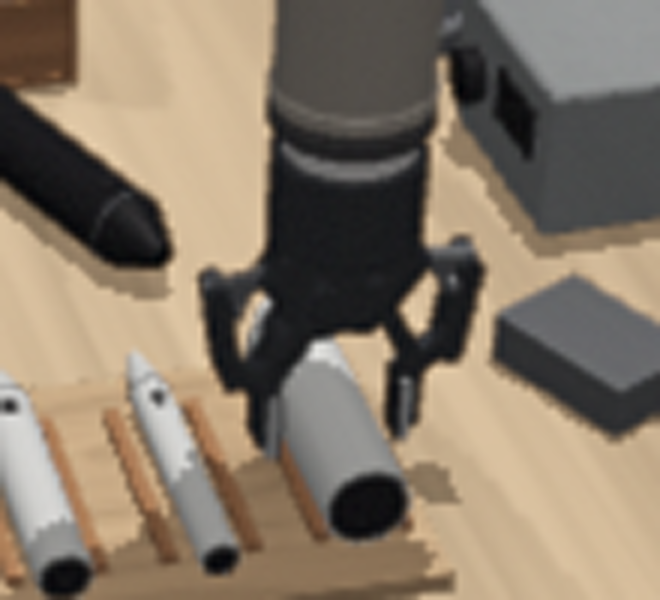

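Call:
drive_tool([
  [0,0,0,0,0,0,46],
  [0,0,0,0,0,0,40],
  [0,0,0,0,0,0,38],
  [0,0,0,0,0,0,36],
  [0,0,0,0,0,0,36],
])

```text
clock: 6.5
tcp_pos: [0.6469, 0.2399, -0.0032]
orientation: [-1.194, 1.238, -1.233]
contact_force: [-5.3, 0.6, 5.4]
grip_width: 0.0428
```

Call:
drive_tool([
  [0,-2,0,0,0,0,36],
  [0,-6,0,0,0,0,36],
  [0,-10,0,0,0,0,36],
  [0,-15,0,0,0,0,36],
  [0,-20,0,0,0,0,36],
])

```text
clock: 7.0
tcp_pos: [0.6471, 0.2398, 0.0172]
orientation: [-1.194, 1.238, -1.234]
contact_force: [0.1, 0.1, -2.7]
grip_width: 0.0423
```

Run:
```python
from h import *
from bench import r
D=r.grab_frame("side");plan(r,[.648,.24,.001],-2.1)
crop(D["frame"],310,150,420,250,"d6")
d=r.grab_frame("wrist"); cv2.imwrite("pics/w6.png",d["frame"])
```

```text
t 7.05 tcp [0.6477 0.24   0.0182] yaw -2.1 grip 0.0425 F [-0.1  0.5 -1.4] j7 -0.23
shift mm [-0.  17.2  0.4] turn deg [ 0.1  0.  -0.1]
tool x,y,z in world
 [[-0.036 -0.999 -0.001]
 [-0.002  0.001 -1.   ]
 [ 0.999 -0.036 -0.002]]
d6 scale 6 off 310 150
```

View pics/d6.png

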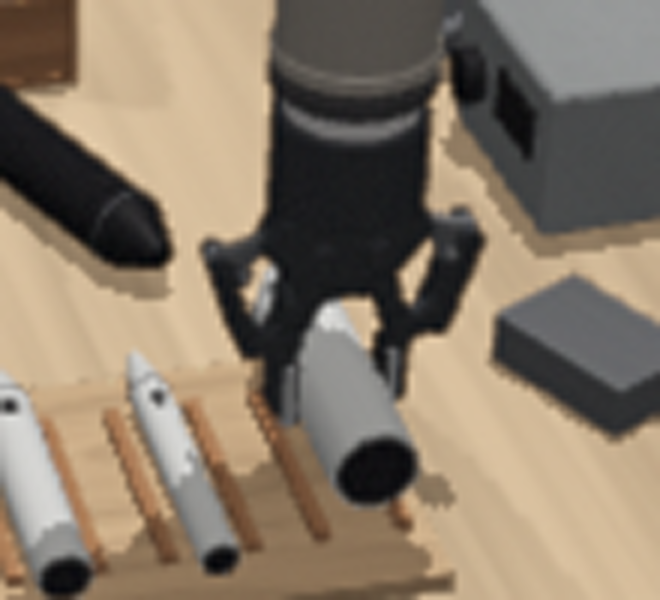

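View pics/w6.png

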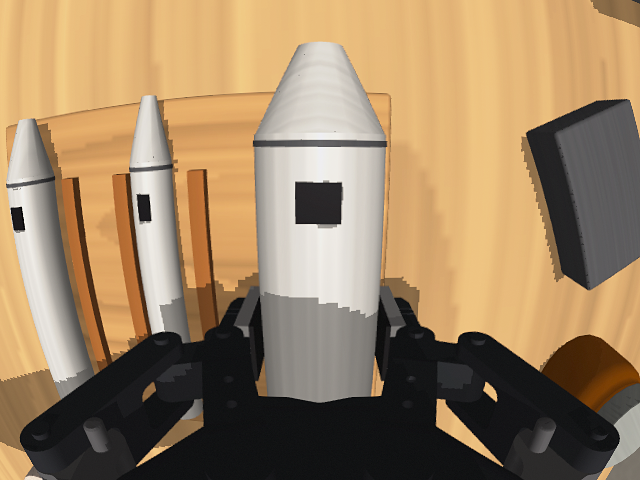

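Call:
drive_tool([
  [0,-25,0,0,0,0,36],
  [0,-60,0,0,0,0,36],
  [0,-95,0,0,0,0,36],
  [0,-130,0,0,0,0,36],
  [0,-160,0,0,0,0,36],
])

```text
clock: 7.6
tcp_pos: [0.6482, 0.2397, 0.1799]
orientation: [-1.191, 1.237, -1.234]
contact_force: [-0.4, 0.2, -3.1]
grip_width: 0.0424
```

Run:
```python
from h import *
from bench import r
plan(r,fx(0,0,.185),15.4)
d=r.grab_frame("wrist"); cv2.imwrite("pics/w7.png",d["frame"])
o,p,Ro=pose(r); print(proj(d,p+Ro.apply([-.1,-.037,0]),True),proj(d,p+Ro.apply([-.07,-.059,0]),True))
```

```text
t 7.6 tcp [0.6482 0.2397 0.1799] yaw -2.1 grip 0.0424 F [-0.4  0.2 -3.1] j7 -0.28
shift mm [480.7  -5.9 -76.5] turn deg [  0.  -17.5  -0.1]
tool x,y,z in world
 [[-0.036 -0.999 -0.002]
 [-0.001  0.002 -1.   ]
 [ 0.999 -0.036 -0.001]]
[325.30043808  42.02943331] [326.09777289 131.05320427]
```

View pics/w7.png

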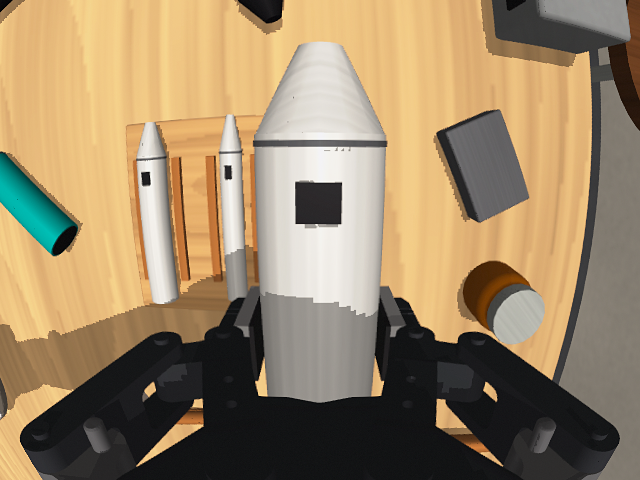

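Call:
drive_tool([
  [30,-5,-5,0,-2,0,36],
  [70,-5,-11,0,-4,0,36],
  [110,-5,-18,0,-6,0,36],
  [150,-5,-24,0,-8,0,36],
  [190,-5,-30,0,-10,0,36],
])

```text
clock: 8.15
tcp_pos: [0.6134, 0.05, 0.189]
orientation: [-1.264, 1.103, -1.106]
contact_force: [0.2, 0.0, -2.6]
grip_width: 0.0426
```

Run:
```python
from h import *
from bench import r
plan(r,fx(0,0,.185),15.4)
```

```text
t 8.15 tcp [0.6134 0.05   0.189 ] yaw 8.0 grip 0.0426 F [ 0.2  0.  -2.6] j7 0.13
shift mm [276.9   2.2 -98.5] turn deg [-0.4 -7.4 -0.2]
tool x,y,z in world
 [[ 0.139 -0.99  -0.004]
 [ 0.006  0.005 -1.   ]
 [ 0.99   0.139  0.007]]
```

Call:
drive_tool([
  [40,0,-15,0,-2,0,36],
  [80,0,-30,0,-4,0,36],
  [120,0,-45,0,-5,0,36],
  [160,0,-60,0,-6,0,36],
  [200,0,-72,0,-7,0,36],
])

```text
clock: 8.65
tcp_pos: [0.5689, -0.1598, 0.1875]
orientation: [-1.314, 1.011, -1.014]
contact_force: [0.8, -0.1, -2.8]
grip_width: 0.0423
```

Run:
```python
from h import *
from bench import r
plan(r,fx(0,0,.185),15.4)
```

```text
t 8.65 tcp [ 0.5689 -0.1598  0.1875] yaw 15.0 grip 0.0423 F [ 0.8 -0.1 -2.8] j7 0.61
shift mm [ 71.7   2.  -34.2] turn deg [-0.4 -0.4 -0.2]
tool x,y,z in world
 [[ 0.259 -0.966 -0.004]
 [ 0.006  0.005 -1.   ]
 [ 0.966  0.259  0.007]]
```

Call:
drive_tool([
  [25,0,-11,0,0,0,36],
  [50,0,-23,0,0,0,36],
  [71,0,-34,0,0,0,36],
  [71,0,-34,0,0,0,36],
])

```text
clock: 9.05
tcp_pos: [0.5524, -0.2421, 0.187]
orientation: [-1.313, 1.016, -1.02]
contact_force: [0.1, -0.4, -3.2]
grip_width: 0.0425
```

Run:
```python
from h import *
from bench import r
d=r.grab_frame("wrist"); cv2.imwrite("pics/w8.png",d["frame"]);D=r.grab_frame("side");S=r.grab_frame("scene")
plan(r,fx(0,0,.185),15.4)
crop(D["frame"],310,170,470,400,"d8");crop(S["frame"],115,200,265,310,"s8")
```

```text
t 9.2 tcp [ 0.5544 -0.2364  0.1866] yaw 15.0 grip 0.0426 F [ 0.2  0.4 -2.8] j7 0.76
shift mm [ 1.4  1.6 -0.4] turn deg [-0.4 -0.4 -0.2]
tool x,y,z in world
 [[ 0.259 -0.966 -0.004]
 [ 0.006  0.006 -1.   ]
 [ 0.966  0.259  0.007]]
d8 scale 2 off 310 170
s8 scale 5 off 115 200
```

View pics/w8.png

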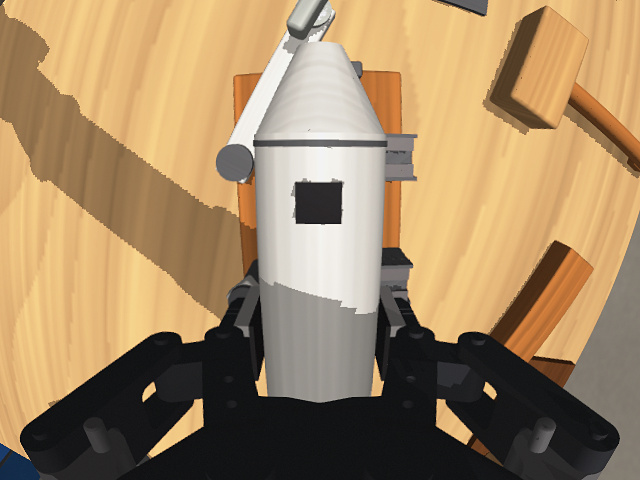

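View pics/d8.png

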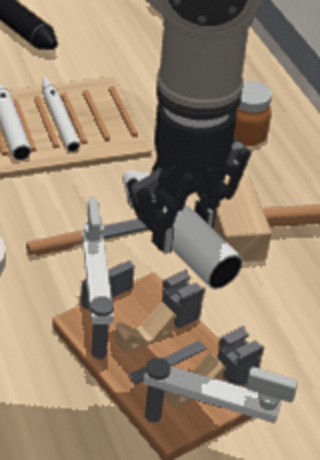

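View pics/s8.png

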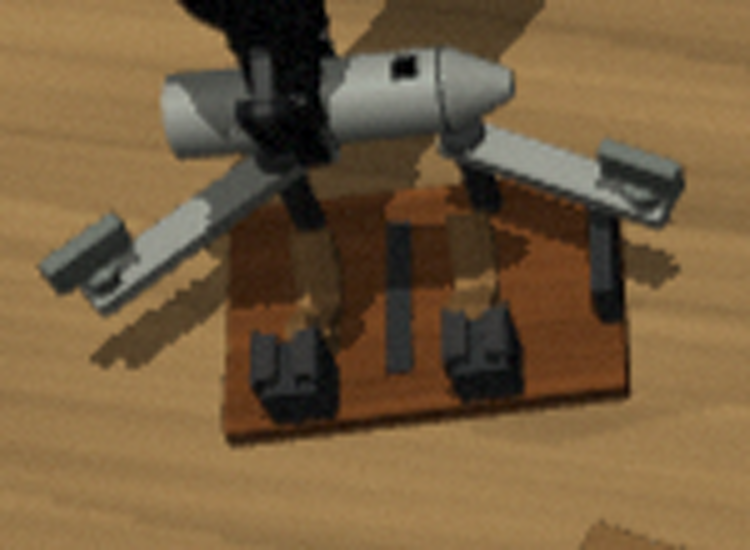

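Run:
```python
from h import *
import pickle
S,D=pickle.load(open("SD.pkl","rb"))
s=lambda x,y:(115+x/5,210+y/5); d=lambda x,y:(330+x/4,265+y/4)
def tofx(p): q=p[:2]-O; return np.r_[q@FX,q@FY,p[2]].round(4)
for n,a,z in [("a near-corner",(665,175),.094),("a far edge wing top mid",(645,108),.136),("b tip corner",(108,262),.094),("b outer",(45,240),.11)]:
    print(n,tofx(onz(S,*s(*a),z)))
print("wing a tri",[tofx(x) if len(x)==3 else x for x in [tri([ray(S,*s(645,105)),ray(D,*d(106,22))])[0]]])
print("wing b tri",tofx(tri([ray(S,*s(85,190)),ray(D,*d(468,375))])[0]))
```

```text
a near-corner [ 0.1617 -0.0178  0.094 ]
a far edge wing top mid [0.1572 0.0002 0.136 ]
b tip corner [-0.1411 -0.0322  0.094 ]
b outer [-0.17   -0.0236  0.11  ]
wing a tri [array([ 0.1586, -0.001 ,  0.1419])]
wing b tri [-0.1442 -0.0111  0.133 ]
```

Run:
```python
from h import *
from bench import r
o,p,Ro=pose(r); d=r.grab_frame("wrist")
def tofx(p): q=p[:2]-O; return np.r_[q@FX,q@FY,p[2]].round(4)
for n,u,v,z in [("capA (52,58)",236,162,.097),("recA far (70,-76)",416,135,.072),("recA near(34,-76)",417,180,.072),("recB far(-34,-76)",411,264,.072),("boardR(129,-75)",400,72,.02),("boardL(129,75)",234,75,.02)]:
    print(n,tofx(onz(d,u,v,z,True)))
print("tcp",tofx(p))
```

```text
capA (52,58) [0.0556 0.055  0.097 ]
recA far (70,-76) [ 0.0738 -0.0761  0.072 ]
recA near(34,-76) [ 0.0391 -0.0776  0.072 ]
recB far(-34,-76) [-0.029  -0.0761  0.072 ]
boardR(129,-75) [ 0.1319 -0.0756  0.02  ]
boardL(129,75) [0.1308 0.0719 0.02  ]
tcp [ 0.0014 -0.0004  0.1866]
```

Call:
drive_tool([
  [1,25,1,-0.4,-0.4,0,36],
  [1,50,1,-0.4,-0.4,0,36],
  [1,75,1,-0.4,-0.4,0,36],
  [1,92,1,-0.4,-0.4,0,36],
  [1,92,1,-0.4,-0.4,0,36],
])

```text
clock: 9.75
tcp_pos: [0.5552, -0.2336, 0.0921]
orientation: [-1.324, 1.012, -0.999]
contact_force: [0.0, 0.3, -3.2]
grip_width: 0.0424
```

Run:
```python
from h import *
from bench import r
r.grab_frame("side");r.grab_frame("side")
d=r.grab_frame("wrist"); plan(r,fx(0,-.001,.02),15.4); cv2.imwrite("pics/w9.png",d["frame"]);D=r.grab_frame("side")
def tofx(p): q=p[:2]-O; return np.r_[q@FX,q@FY,p[2]].round(4)
print(tofx(pose(r)[1]))
crop(D["frame"],330,230,470,400,"d9")
```

```text
t 9.9 tcp [ 0.5574 -0.2357  0.0956] yaw 15.6 grip 0.042 F [ 0.3  0.1 -2.1] j7 0.82
shift mm [ 1.6 75.6 -2.7] turn deg [-0.1  0.2 -0.2]
tool x,y,z in world
 [[ 0.268 -0.963 -0.004]
 [ 0.001  0.004 -1.   ]
 [ 0.963  0.268  0.002]]
[ 0.001  -0.0036  0.0959]
d9 scale 3 off 330 230
```

View pics/w9.png

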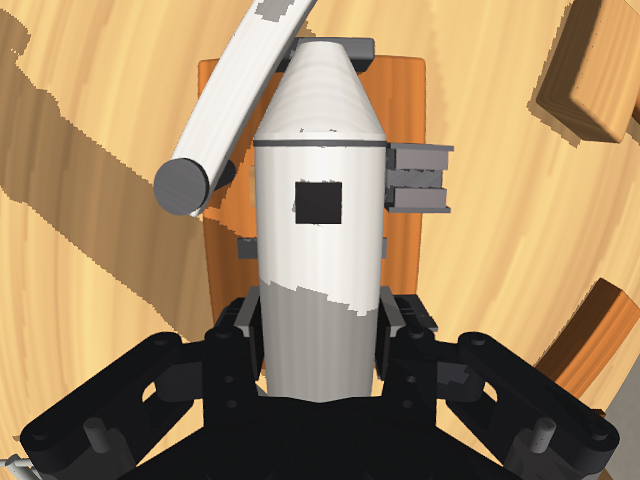

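View pics/d9.png

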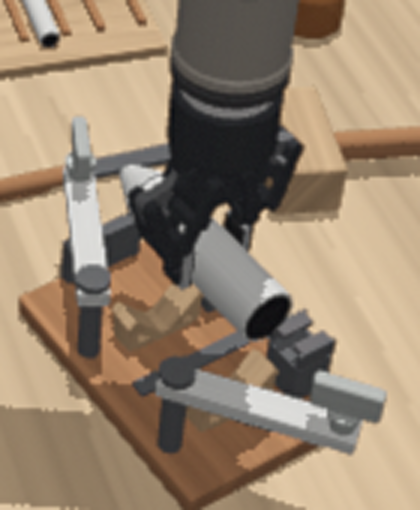

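Run:
```python
from h import *
from bench import r
d=r.grab_frame("wrist");o,p,Ro=pose(r)
def tofx(p): q=p[:2]-O; return np.r_[q@FX,q@FY,p[2]].round(4)
for n,u,v,z in [("capA (52,58)",181,187,.097),("recA far (70,-76)",453,147,.072),("recA near(34,-76)",450,212,.072),("boardR(129,-75)",426,60,.02),("boardL(129,75)",199,60,.02)]:
    print(n,tofx(onz(d,u,v,z,True)))
print("tcp",tofx(p))
print("pipe lateral at tip/tube", tofx(onz(d,321,40,p[2]+.037,True)),tofx(onz(d,254,141,p[2]+.037,True)),tofx(onz(d,387,141,p[2]+.037,True)))
```

```text
capA (52,58) [0.0494 0.0593 0.097 ]
recA far (70,-76) [ 0.0671 -0.0744  0.072 ]
recA near(34,-76) [ 0.0323 -0.0746  0.072 ]
boardR(129,-75) [ 0.1243 -0.0744  0.02  ]
boardL(129,75) [0.1255 0.0743 0.02  ]
tcp [ 0.0009 -0.0035  0.096 ]
pipe lateral at tip/tube [ 0.1038 -0.005   0.133 ] [0.0689 0.0179 0.133 ] [ 0.0688 -0.0274  0.133 ]
```

Call:
drive_tool([
  [3,0,-5.5,0,0,0,36],
  [3,10,-5.5,0,0,0,36],
  [3,22,-5.5,0,0,0,36],
  [3,34,-5.5,0,0,0,36],
  [3,34,-5.5,0,0,0,36],
])

```text
clock: 10.5
tcp_pos: [0.5514, -0.2394, 0.0593]
orientation: [-1.323, 1.011, -1.002]
contact_force: [-0.5, 0.6, -2.4]
grip_width: 0.0423
```

```bash
sed -i 's/^def fx(/O=O-0.0024*FX+0.0008*FY\ndef tofx(p): q=p[:2]-O; return np.r_[q@FX,q@FY,p[2]].round(4)\ndef fx(/' h.py
python3 - <<'E'
from h import *
from bench import r
r.grab_frame("side");r.grab_frame("side")
d=r.grab_frame("wrist"); plan(r,fx(0,0,.02),15.4); cv2.imwrite("pics/w10.png",d["frame"]);D=r.grab_frame("side")
p=pose(r)[1];print(tofx(p))
for e,z in [(.1,.037),(.07,.037)]: print(proj(d,fx(e,0,p[2]+z),True))
crop(D["frame"],330,230,470,400,"d10")
E
```

```text
t 10.65 tcp [ 0.5531 -0.2404  0.0617] yaw 15.5 grip 0.0424 F [-0.3  0.  -2. ] j7 0.84
shift mm [ 0.5 41.7  1. ] turn deg [-0.1  0.1 -0.2]
tool x,y,z in world
 [[ 0.268 -0.964 -0.003]
 [ 0.001  0.004 -1.   ]
 [ 0.964  0.268  0.002]]
[0.0002 0.0009 0.0621]
[321.06662691  48.98245357]
[321.29633328 135.5592622 ]
d10 scale 3 off 330 230
```

View pics/w10.png

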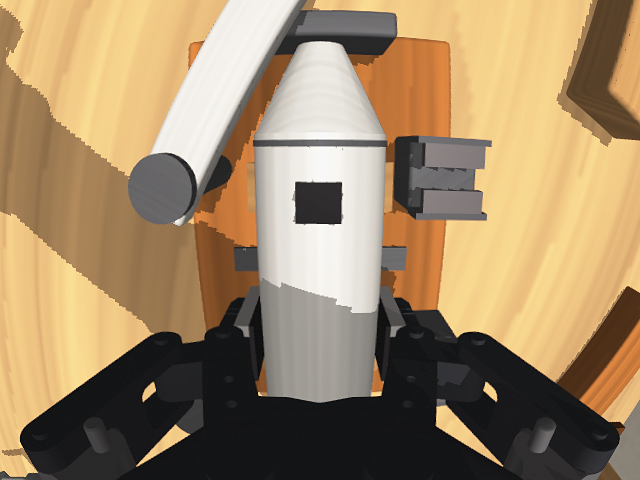

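View pics/d10.png

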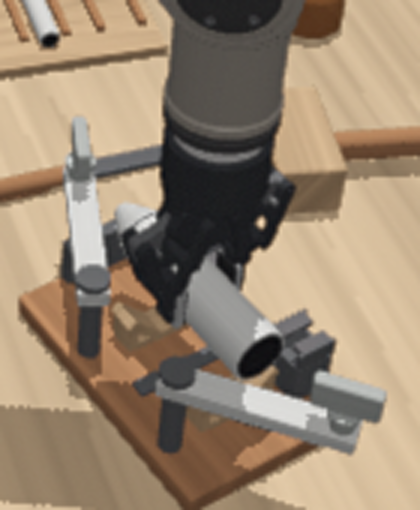

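Call:
drive_tool([
  [1,8,1,0,0,0,36],
  [1,18,1,0,0,0,36],
  [1,28,1,0,0,0,36],
  [1,34,1,0,0,0,36],
  [1,34,1,0,0,0,36],
])

```text
clock: 11.2
tcp_pos: [0.5537, -0.2407, 0.0266]
orientation: [-1.322, 1.009, -1.004]
contact_force: [-0.0, -0.1, -2.7]
grip_width: 0.0422
```

Run:
```python
from h import *
from bench import r
r.grab_frame("side");r.grab_frame("side")
d=r.grab_frame("wrist"); plan(r,fx(0,0,.017),15.4); cv2.imwrite("pics/w11.png",d["frame"]);D=r.grab_frame("side")
p=pose(r)[1];print(tofx(p))
crop(D["frame"],330,230,470,400,"d11")
```

```text
t 11.35 tcp [ 0.5548 -0.2412  0.0282] yaw 15.5 grip 0.0426 F [-0.1  0.5 -2.9] j7 0.87
shift mm [-0.9 11.2 -0.3] turn deg [-0.2  0.1 -0.1]
tool x,y,z in world
 [[ 0.268 -0.964 -0.003]
 [ 0.002  0.003 -1.   ]
 [ 0.964  0.268  0.003]]
[-0.001  -0.0004  0.0284]
d11 scale 3 off 330 230
```

View pics/d11.png

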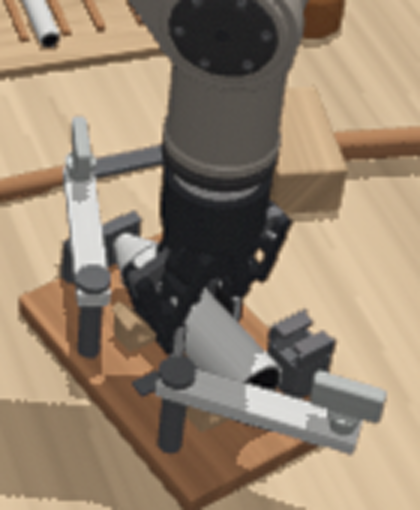

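Call:
drive_tool([
  [0,4,0,0,0,0,36],
  [0,7,0,0,0,0,36],
  [0,9,0,0,0,0,36],
  [0,10,0,0,0,0,36],
  [0,10,0,0,0,0,36],
])

```text
clock: 11.9
tcp_pos: [0.5548, -0.2412, 0.0182]
orientation: [-1.321, 1.007, -1.006]
contact_force: [-0.0, 0.6, -3.6]
grip_width: 0.0425
```

Call:
drive_tool([
  [0,2,0,0,0,0,36],
  [0,2,0,0,0,0,36],
])

```text
clock: 12.1
tcp_pos: [0.5548, -0.2413, 0.0178]
orientation: [-1.32, 1.007, -1.006]
contact_force: [-4.9, 1.9, 12.3]
grip_width: 0.0426
```

Call:
drive_tool([
  [0,-0.5,0,0,0,0,41],
  [0,-0.5,0,0,0,0,43],
  [0,-0.5,0,0,0,0,45],
  [0,-0.5,0,0,0,0,48],
  [0,-0.5,0,0,0,0,56],
])

```text
clock: 12.6
tcp_pos: [0.5552, -0.2414, 0.0184]
orientation: [-1.32, 1.007, -1.007]
contact_force: [0.3, -0.2, -0.5]
grip_width: 0.056
```

Call:
drive_tool([
  [0,0,0,0,0,0,64],
  [0,0,0,0,0,0,64],
])

```text
clock: 12.8
tcp_pos: [0.5554, -0.2414, 0.0184]
orientation: [-1.32, 1.007, -1.007]
contact_force: [0.4, 0.3, 0.2]
grip_width: 0.0637
```

Run:
```python
from h import *
from bench import r
d=r.grab_frame("wrist"); plan(r,fx(0,0,.017),15.4); cv2.imwrite("pics/w12.png",d["frame"]);D=r.grab_frame("side")
crop(D["frame"],330,230,470,400,"d12")
```

```text
t 12.85 tcp [ 0.5554 -0.2414  0.0184] yaw 15.5 grip 0.0642 F [ 0.7 -0.7 -0.4] j7 0.87
shift mm [-1.2  1.4 -0.8] turn deg [-0.2  0.1 -0.2]
tool x,y,z in world
 [[ 0.267 -0.964 -0.003]
 [ 0.003  0.004 -1.   ]
 [ 0.964  0.267  0.004]]
d12 scale 3 off 330 230
```

View pics/d12.png

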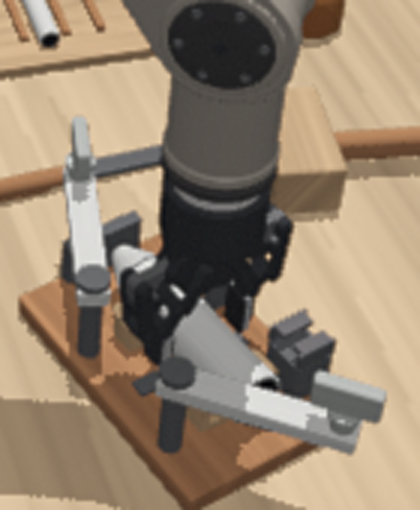

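View pics/w12.png

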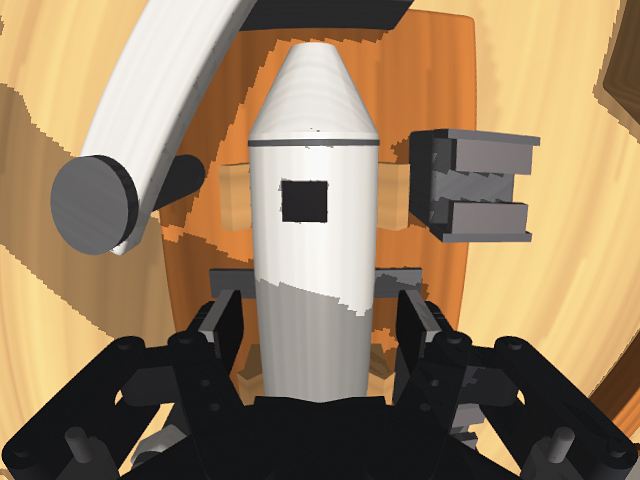

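Call:
drive_tool([
  [0,-30,0,0,0,0,66],
  [0,-70,0,0,0,0,66],
  [0,-110,0,0,0,0,50],
  [0,-150,0,0,0,0,20],
  [0,-180,0,0,0,0,0],
])

```text
clock: 13.4
tcp_pos: [0.5552, -0.2426, 0.2012]
orientation: [-1.319, 1.005, -1.009]
contact_force: [1.0, 0.6, -0.1]
grip_width: 0.0227
```

Run:
```python
from h import *
from bench import r
r.grab_frame("side")
d=r.grab_frame("wrist"); plan(r,fx(0,0,.017),15.4); cv2.imwrite("pics/w13.png",d["frame"]);D=r.grab_frame("side");S=r.grab_frame("scene")
crop(D["frame"],330,230,470,400,"d13");crop(S["frame"],115,200,265,310,"s13")
for e in (.1,.07,.0): print(proj(d,fx(e,0,.054),True))
import pickle; pickle.dump((S,D,d),open("SD13.pkl","wb"))
```

```text
t 13.5 tcp [ 0.5573 -0.2435  0.2033] yaw 15.5 grip 0.0081 F [-0.   0.4  0.4] j7 0.77
shift mm [ -4.1 186.2  -4.2] turn deg [-0.7  0.1  0.1]
tool x,y,z in world
 [[ 0.267 -0.964  0.001]
 [ 0.011  0.002 -1.   ]
 [ 0.964  0.267  0.011]]
d13 scale 3 off 330 230
s13 scale 5 off 115 200
[313.12583078  96.18935235]
[313.28525198 131.37177692]
[313.77882062 212.8189868 ]
```

View pics/d13.png

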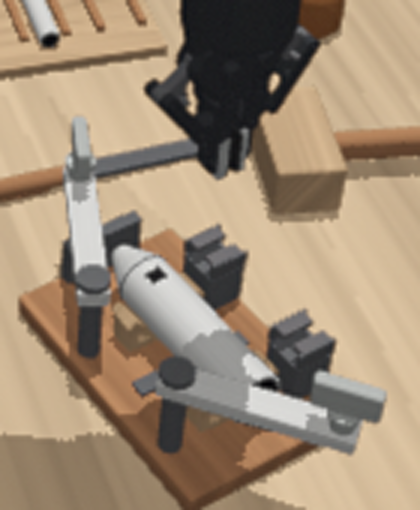

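View pics/w13.png

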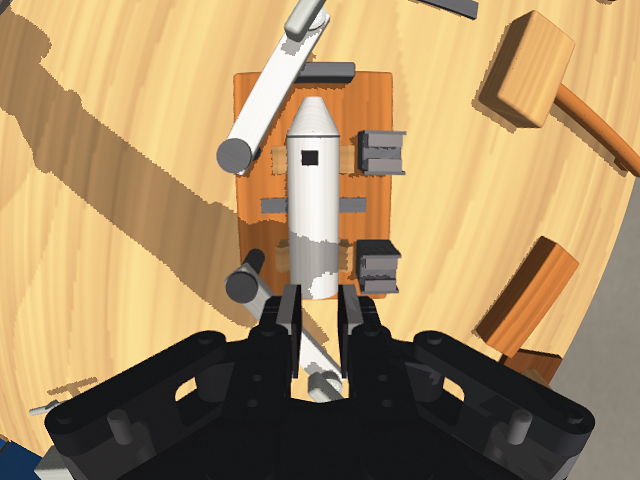

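View pics/s13.png

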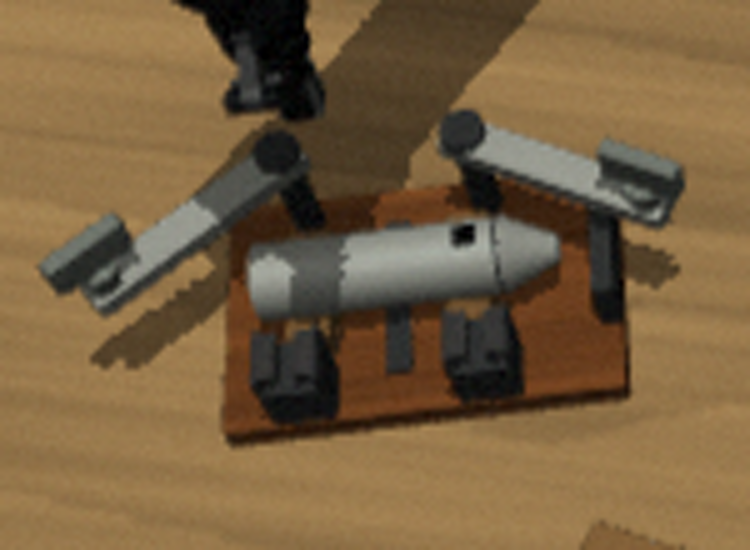

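Run:
```python
from h import *
from bench import r
print(O,FX); plan(r,fx(.14,.064,.17),105.4);
```

```text
[ 0.55427689 -0.24042682] [-0.26968556  0.96294844]
t 13.6 tcp [ 0.5549 -0.242   0.1988] yaw 15.5 grip -0.0004 F [-0.8 -0.1 -1.2] j7 0.77
shift mm [-141.5   28.8  -64.7] turn deg [ -0.4 -89.9   0.1]
tool x,y,z in world
 [[ 0.267 -0.964 -0.003]
 [ 0.004  0.004 -1.   ]
 [ 0.964  0.267  0.005]]
```

Call:
drive_tool([
  [-30,0,-12,0,-8,0,0],
  [-60,5,-25,0,-16,0,0],
  [-90,10,-40,0,-25,0,0],
  [-120,20,-55,0,-33,0,0],
  [-141,29,-65,0,-42,0,0],
])

```text
clock: 14.1
tcp_pos: [0.4518, -0.1215, 0.1678]
orientation: [-1.52, 0.444, -0.443]
contact_force: [0.4, -0.5, -1.3]
grip_width: -0.0005
```

Call:
drive_tool([
  [0,0,0,0,-8,0,0],
  [0,0,0,0,-16,0,0],
  [0,0,0,0,-25,0,0],
  [0,0,0,0,-33,0,0],
  [0,0,0,0,-42,0,0],
])

```text
clock: 14.6
tcp_pos: [0.4504, -0.1211, 0.1662]
orientation: [-1.561, -0.128, 0.132]
contact_force: [0.2, -0.5, -0.1]
grip_width: -0.0
```

Run:
```python
from h import *
from bench import r
plan(r,fx(.14,.066,.086),105.6)
r.grab_frame("side");d=r.grab_frame("wrist");cv2.imwrite("pics/w14.png",d["frame"]);print(tofx(pose(r)[1]))
```

```text
t 14.6 tcp [ 0.4504 -0.1211  0.1662] yaw 99.5 grip -0.0 F [ 0.2 -0.5 -0.1] j7 1.92
shift mm [ 2.3 80.2 -3.1] turn deg [-0.3 -6.1 -0.1]
tool x,y,z in world
 [[ 0.986  0.165 -0.002]
 [-0.003  0.005 -1.   ]
 [-0.165  0.986  0.006]]
[0.1427 0.0677 0.1664]
```

View pics/w14.png

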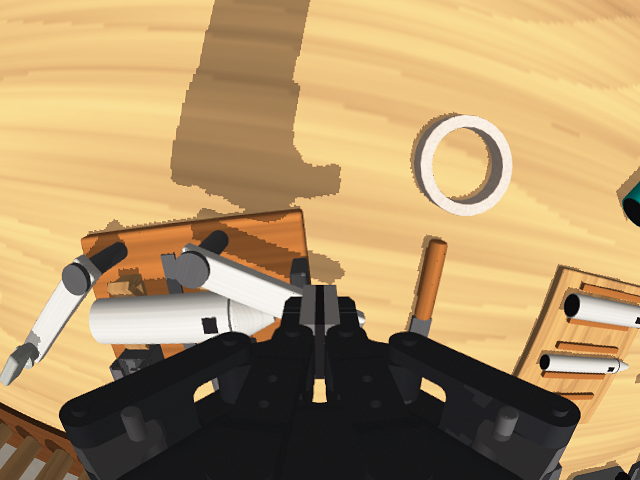

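Call:
drive_tool([
  [2,30,-3,0,-6,0,0],
  [2,60,-3,0,-6,0,0],
  [2,80,-3,0,-6,0,0],
  [2,80,-3,0,-6,0,0],
])

```text
clock: 15.1
tcp_pos: [0.4498, -0.123, 0.0833]
orientation: [-1.554, -0.198, 0.212]
contact_force: [-0.2, 0.6, -0.6]
grip_width: 0.0001
```

Run:
```python
from h import *
from bench import r
D=r.grab_frame("side");crop(D["frame"],320,200,460,380,"d15")
piv=np.array([.052,.058])
print(tofx(pose(r)[1]))
for th in (61,50,40,30,20,10,0,-2):
    t=np.radians(th);n=np.array([np.cos(t),np.sin(t)]);s=.012+.017*abs(n[0])+.011*abs(n[1])
    q=piv+.075*np.array([np.sin(t),-np.cos(t)])+s*n
    print(th,q.round(4))
plan(r,fx(*q,.086),105.6)
```

```text
d15 scale 3 off 320 200
[0.1406 0.0677 0.0849]
61 [0.1321 0.0478]
50 [0.1296 0.0338]
40 [0.1248 0.0212]
30 [0.1174 0.0092]
20 [ 0.1075 -0.0016]
10 [ 0.0952 -0.0105]
0 [ 0.081 -0.017]
-2 [ 0.0787 -0.018 ]
t 15.15 tcp [ 0.4511 -0.1233  0.0849] yaw 105.0 grip -0.0004 F [0.3 0.1 0. ] j7 2.06
shift mm [ 86.4  -2.  -61. ] turn deg [-0.4 -0.6 -0.3]
tool x,y,z in world
 [[ 0.966  0.259 -0.005]
 [-0.007  0.006 -1.   ]
 [-0.259  0.966  0.007]]
```

View pics/d15.png

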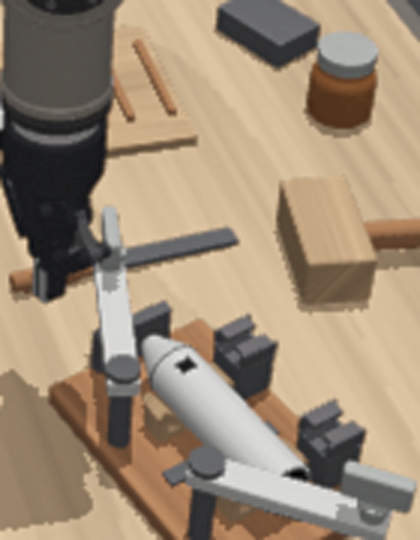

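Run:
```python
from h import *
from bench import r
D=r.grab_frame("side");p=pose(r)[1]
for dz in (-.01,0,.01,.02): print(dz,(proj(D,p+[0,0,dz])-[320,200])*3)
```

```text
-0.01 [ 48.88206849 321.2630309 ]
0 [ 49.09665023 312.00610613]
0.01 [ 49.31323953 302.6625769 ]
0.02 [ 49.53186468 293.23122216]
```

Call:
drive_tool([
  [0,14,0,0,0,0,0],
  [10,14,-4,0,0,0,0],
  [20,14,-8,0,0,0,0],
  [27,14,-10,0,0,0,0],
  [34,14,-11,0,0,0,0],
])

```text
clock: 15.7
tcp_pos: [0.4896, -0.1262, 0.073]
orientation: [-1.557, -0.204, 0.207]
contact_force: [-1.6, -3.5, 4.9]
grip_width: -0.0001
```

Run:
```python
from h import *
from bench import r
D=r.grab_frame("side");crop(D["frame"],320,200,460,380,"d16");print(tofx(pose(r)[1]))
plan(r,fx(.081,-.017,.07),105.6)
```

```text
d16 scale 3 off 320 200
[0.1273 0.0303 0.073 ]
t 15.75 tcp [ 0.4908 -0.126   0.073 ] yaw 105.0 grip 0.0002 F [ 0.1 -2.9  4.4] j7 2.06
shift mm [ 47.8   2.9 -45.8] turn deg [-0.2 -0.6  0. ]
tool x,y,z in world
 [[ 0.966  0.259  0.   ]
 [-0.001  0.004 -1.   ]
 [-0.259  0.966  0.004]]
```

View pics/d16.png

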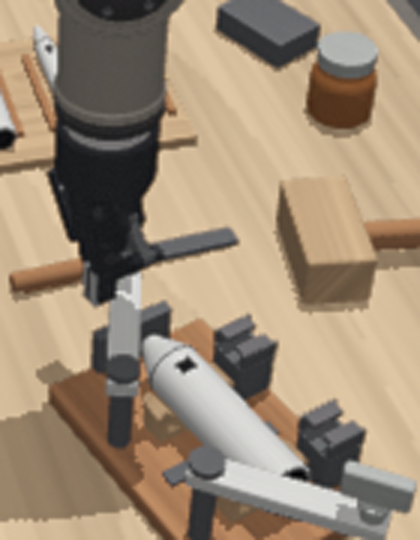

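Run:
```python
from h import *
from bench import r
S=r.grab_frame("scene");d=r.grab_frame("wrist");cv2.imwrite("pics/w16.png",d["frame"]);crop(S["frame"],150,180,290,310,"s16")
```

```text
s16 scale 4 off 150 180
```

View pics/w16.png

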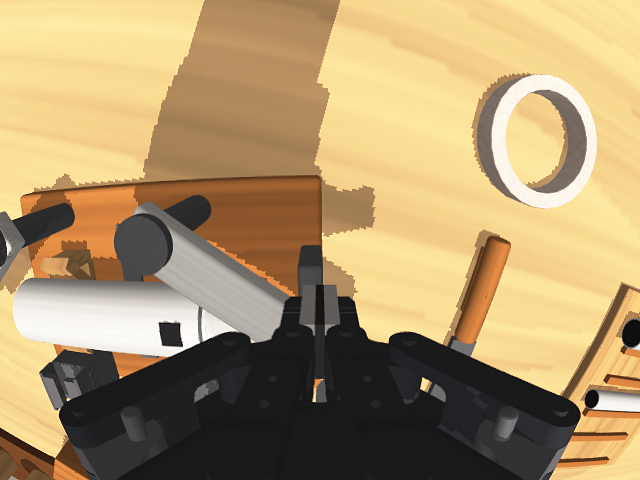

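View pics/s16.png

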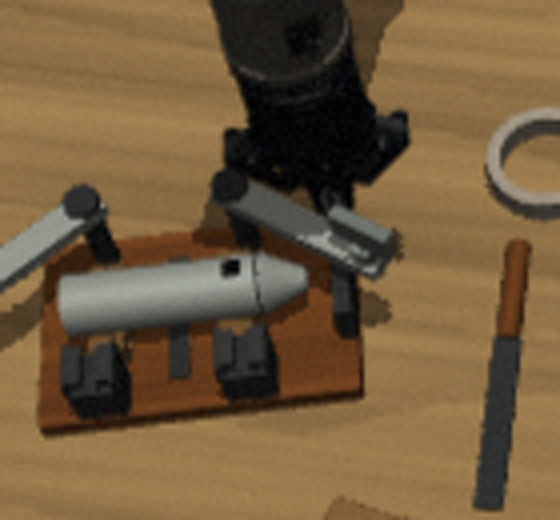

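Call:
drive_tool([
  [5,0,-1,0,0,0,0],
  [9,0,-2.5,0,0,0,0],
  [15,0,-6,0,0,0,0],
  [21,0,-10,0,0,0,0],
  [26,0,-15,0,0,0,0],
])

```text
clock: 16.35
tcp_pos: [0.5187, -0.1341, 0.073]
orientation: [-1.557, -0.205, 0.207]
contact_force: [-3.5, -3.0, 7.2]
grip_width: 0.0001
```

Run:
```python
from h import *
from bench import r
D=r.grab_frame("side");crop(D["frame"],320,200,460,380,"d17");print(tofx(pose(r)[1]))
plan(r,fx(.081,-.017,.07),105.6)
S=r.grab_frame("scene");crop(S["frame"],150,180,290,310,"s17")
```

```text
d17 scale 3 off 320 200
[0.111  0.0046 0.0732]
t 16.4 tcp [ 0.52   -0.1348  0.0732] yaw 105.0 grip -0.0 F [-1.6 -2.4  4.3] j7 2.07
shift mm [ 21.9   3.1 -29.7] turn deg [-0.2 -0.6  0. ]
tool x,y,z in world
 [[ 0.966  0.259  0.001]
 [-0.     0.004 -1.   ]
 [-0.259  0.966  0.004]]
s17 scale 4 off 150 180
```

View pics/d17.png

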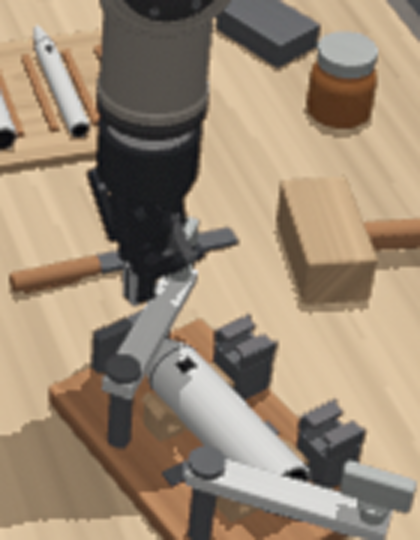

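View pics/s17.png

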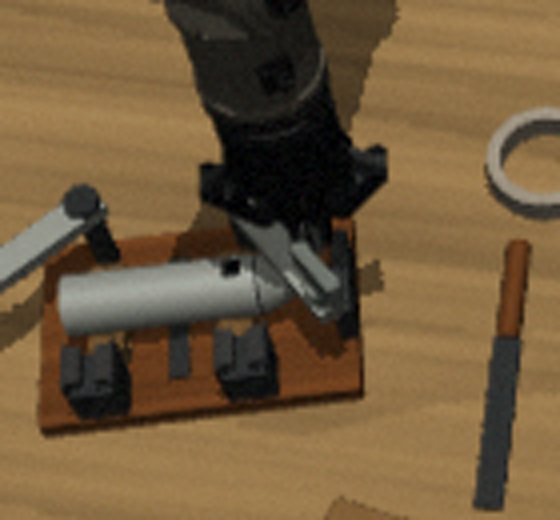

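Call:
drive_tool([
  [6,0,-4,0,0,0,0],
  [10,0,-10,0,0,0,0],
  [15,0,-16,0,0,0,0],
  [18,0,-22,0,0,0,0],
  [22,0,-28,0,0,0,0],
])

```text
clock: 16.95
tcp_pos: [0.548, -0.1559, 0.0733]
orientation: [-1.557, -0.205, 0.206]
contact_force: [-4.2, -1.2, 8.0]
grip_width: 0.0001
```

Call:
drive_tool([
  [0,0,-3,0,0,0,0],
  [0,0,-5,0,0,0,0],
])

```text
clock: 17.15
tcp_pos: [0.5504, -0.1599, 0.0735]
orientation: [-1.556, -0.207, 0.205]
contact_force: [1.3, 1.5, 4.5]
grip_width: 0.0001
```

Run:
```python
from h import *
from bench import r
D=r.grab_frame("side");crop(D["frame"],320,200,460,380,"d18");print(tofx(pose(r)[1]))
plan(r,fx(.081,-.017,.07),105.6)
S=r.grab_frame("scene");crop(S["frame"],150,180,290,310,"s18")
```

```text
d18 scale 3 off 320 200
[ 0.0783 -0.0179  0.0735]
t 17.2 tcp [ 0.5504 -0.1602  0.0735] yaw 105.0 grip -0.0002 F [1.4 1.3 3.9] j7 2.11
shift mm [-1.   3.6  2.7] turn deg [-0.3 -0.6  0.1]
tool x,y,z in world
 [[ 0.966  0.259  0.002]
 [ 0.001  0.005 -1.   ]
 [-0.259  0.966  0.005]]
s18 scale 4 off 150 180
```

View pics/d18.png

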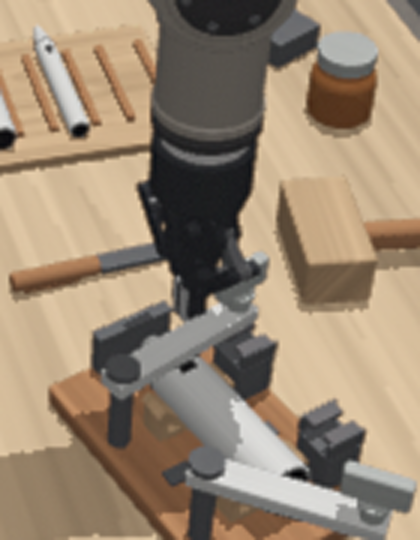

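View pics/s18.png

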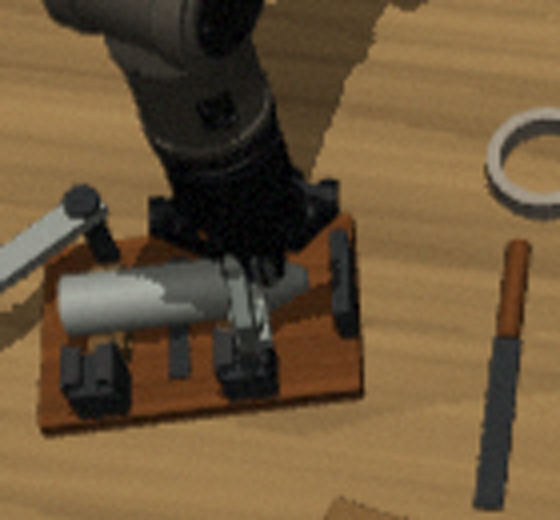

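Call:
drive_tool([
  [0,0,-2,0,0,0,0],
  [0,0,-4,0,0,0,0],
])

```text
clock: 17.45
tcp_pos: [0.5517, -0.1634, 0.0735]
orientation: [-1.556, -0.208, 0.205]
contact_force: [1.5, 1.5, 2.9]
grip_width: -0.0
```

Call:
drive_tool([
  [0,0,-2,0,0,0,0],
  [0,0,-4,0,0,0,0],
])

```text
clock: 17.65
tcp_pos: [0.5529, -0.1672, 0.0736]
orientation: [-1.556, -0.208, 0.205]
contact_force: [1.1, 3.1, 3.2]
grip_width: 0.0003
```

Call:
drive_tool([
  [0,0,-2,0,0,0,0],
  [0,0,-3,0,0,0,0],
])

```text
clock: 17.85
tcp_pos: [0.5534, -0.1696, 0.0735]
orientation: [-1.555, -0.207, 0.206]
contact_force: [-0.7, 5.1, 5.8]
grip_width: 0.0003
```

Run:
```python
from h import *
from bench import r
D=r.grab_frame("side");crop(D["frame"],320,200,460,380,"d19");print(tofx(pose(r)[1]))
S=r.grab_frame("scene");crop(S["frame"],150,180,290,310,"s19")
```

```text
d19 scale 3 off 320 200
[ 0.0686 -0.0183  0.0735]
s19 scale 4 off 150 180
```

View pics/d19.png

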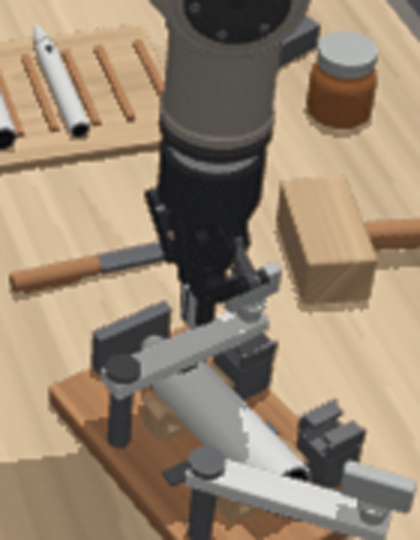

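View pics/s19.png

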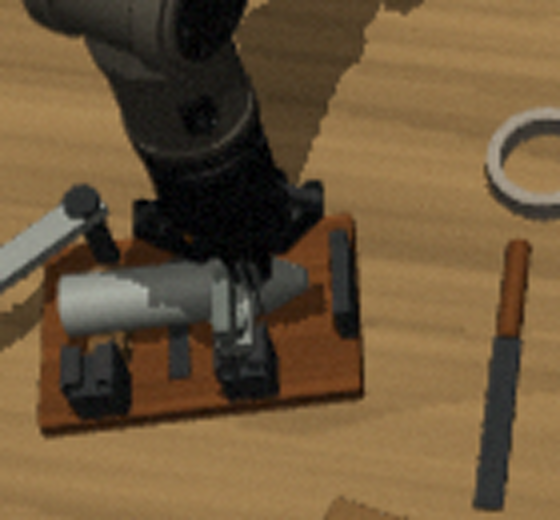

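Call:
drive_tool([
  [0,0,-2,0,0,0,0],
  [0,0,-4,0,0,0,0],
  [0,0,-4,0,0,0,0],
])

```text
clock: 18.25
tcp_pos: [0.554, -0.1723, 0.0735]
orientation: [-1.553, -0.207, 0.207]
contact_force: [-0.9, 4.2, 6.4]
grip_width: -0.0002
```

Call:
drive_tool([
  [0,0,-3,0,0,0,0],
  [0,0,-4,0,0,0,0],
])

```text
clock: 18.45
tcp_pos: [0.5546, -0.1747, 0.0735]
orientation: [-1.551, -0.207, 0.208]
contact_force: [-1.3, 6.0, 8.6]
grip_width: 0.0002
```

Run:
```python
from h import *
from bench import r
print(tofx(pose(r)[1]),r.get_obs()["contact_force"])
S=r.grab_frame("scene");crop(S["frame"],150,180,290,310,"s20");D=r.grab_frame("side");crop(D["frame"],320,200,460,380,"d20")
```

```text
[ 0.0633 -0.018   0.0735] [-1.26398273  6.00794637  8.62047001]
s20 scale 4 off 150 180
d20 scale 3 off 320 200
```

View pics/s20.png

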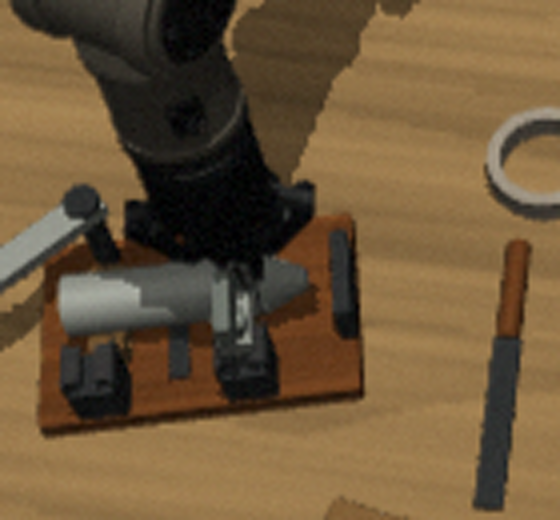

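View pics/d20.png

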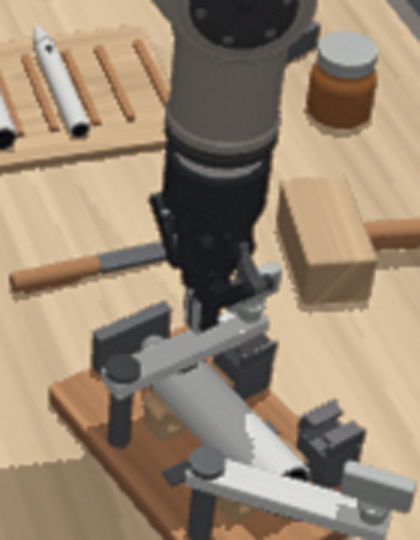

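Call:
drive_tool([
  [0,-8,6,0,0,0,0],
  [0,-40,12,0,0,0,0],
  [0,-80,12,0,0,0,0],
  [-30,-120,12,0,0,0,0],
  [-50,-150,12,0,0,0,0],
])

```text
clock: 19.05
tcp_pos: [0.502, -0.1788, 0.2256]
orientation: [-1.552, -0.206, 0.208]
contact_force: [-0.4, 0.3, -0.3]
grip_width: -0.0001
```

Run:
```python
from h import *
from bench import r
r.grab_frame("side")
d=r.grab_frame("wrist");S=r.grab_frame("scene");D=r.grab_frame("side");p=pose(r)[1];print(tofx(p))
import pickle; pickle.dump((S,D,d),open("SD21.pkl","wb"))
cv2.imwrite("pics/w21.png",d["frame"]);crop(S["frame"],110,200,260,310,"s21");crop(D["frame"],330,250,470,400,"d21")
for n,q in [("tip a closed end",fx(.052,-.074,.094)),("wing a ends",fx(.052,-.034,.136)),("",fx(.052,-.082,.136))]: print(n,"S",((proj(S,q)-[110,200])*5).round(),"D",((proj(D,q)-[330,250])*4).round())
```

```text
[0.0738 0.0325 0.2241]
s21 scale 5 off 110 200
d21 scale 4 off 330 250
tip a closed end S [487. 337.] D [314. 210.]
wing a ends S [471. 233.] D [264. 182.]
 S [472. 312.] D [332. 151.]
```

View pics/s21.png

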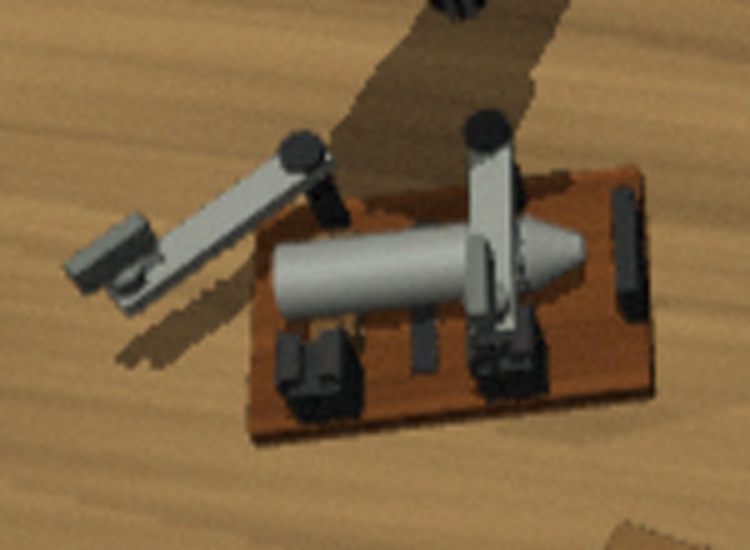

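View pics/d21.png

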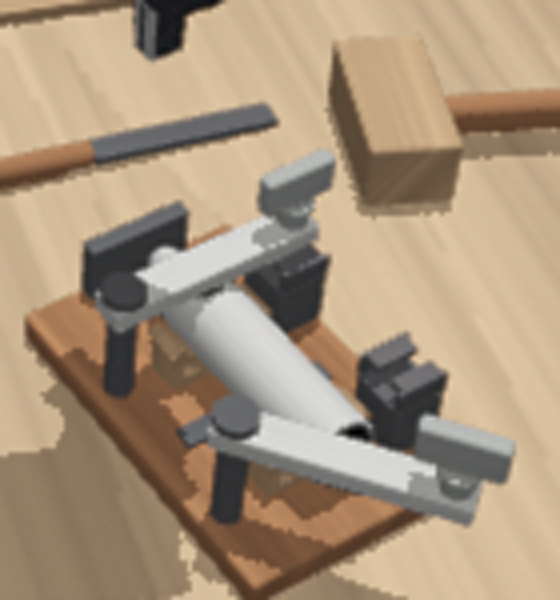

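View pics/w21.png

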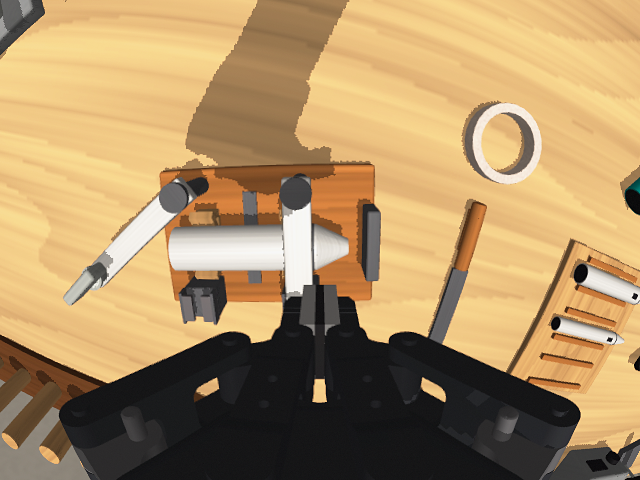

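Run:
```python
from h import *
import pickle
S,D,d=pickle.load(open("SD21.pkl","rb"))
a=d["frame"]; crop(a,230,160,350,310,"w21c")
for n,u,v,z in [("cap",295,192,.097),("barL",283,285,.094),("barR",311,285,.094),("capB",173,197,.097)]: print(n,tofx(onz(d,u,v,z,True)))
```

```text
w21c scale 4 off 230 160
cap [0.053  0.0594 0.097 ]
barL [ 0.0397 -0.0224  0.094 ]
barR [ 0.0643 -0.0227  0.094 ]
capB [-0.0514  0.0586  0.097 ]
```

View pics/w21c.png

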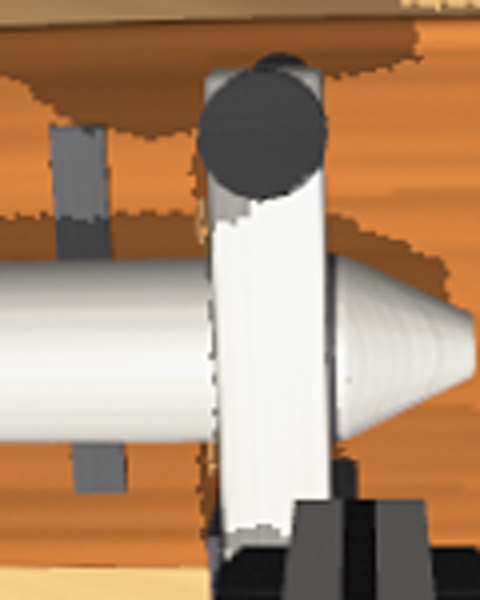

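Call:
drive_tool([
  [-16,10,-45,0,0,0,0],
  [-16,20,-90,0,0,0,0],
  [-16,24,-135,0,0,0,0],
  [-16,24,-180,0,0,0,0],
  [-16,24,-213,0,0,0,0],
])

```text
clock: 19.75
tcp_pos: [0.5427, -0.3898, 0.1951]
orientation: [-1.55, -0.203, 0.209]
contact_force: [0.4, 0.4, -0.1]
grip_width: -0.0001
```

Run:
```python
from h import *
from bench import r
r.grab_frame("side");r.grab_frame("side");d=r.grab_frame("wrist");cv2.imwrite("pics/w22.png",d["frame"])
plan(r,fx(-.141,.052,.068),105.6);print(tofx(pose(r)[1]))
```

```text
t 19.9 tcp [ 0.5421 -0.3894  0.1951] yaw 104.9 grip 0.0003 F [ 0.9  1.1 -0.5] j7 2.49
shift mm [  0.2 127.1  -2.2] turn deg [-0.6 -0.7 -0.1]
tool x,y,z in world
 [[ 0.966  0.258 -0.003]
 [-0.005  0.01  -1.   ]
 [-0.258  0.966  0.011]]
[-0.1402  0.0519  0.1951]
```

View pics/w22.png

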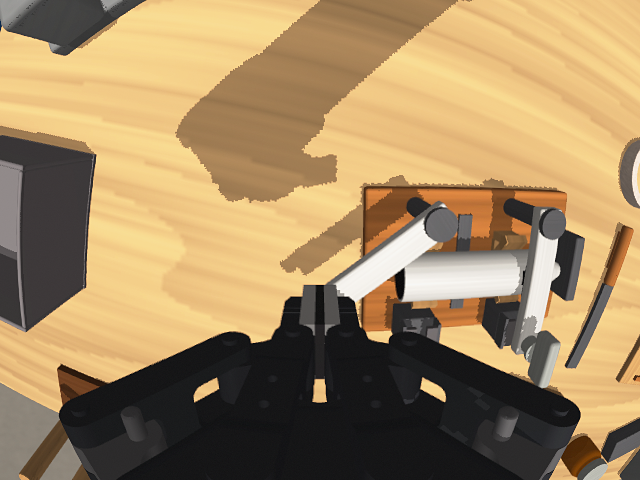

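Call:
drive_tool([
  [0,40,-2,0,-0.7,0,0],
  [0,80,-2,0,-0.7,0,0],
  [0,110,-2,0,-0.7,0,0],
  [0,126,-2,0,-0.7,0,0],
  [0,126,-2,0,-0.7,0,0],
])

```text
clock: 20.4
tcp_pos: [0.5405, -0.3874, 0.066]
orientation: [-1.545, -0.209, 0.222]
contact_force: [0.1, 0.8, -0.2]
grip_width: 0.0
```

Run:
```python
from h import *
from bench import r
D=r.grab_frame("side");p=pose(r)[1];print(tofx(p),r.get_obs()["contact_force"]);crop(D["frame"],340,270,480,430,"d23")
for dz in (0,.01,.02): print(dz,((proj(D,p+[0,0,dz])-[340,270])*3).round())
piv=np.array([-.052,.058])
for th in (53,45,35,25,15,7,0):
    t=np.radians(th);n=np.array([-np.cos(t),np.sin(t)])
    print(th,[((piv+.075*np.array([-np.sin(t),-np.cos(t)])+s*n)*1000).round(1) for s in (.024,.02)])
```

```text
[-0.1394  0.052   0.0682] [0.2795706  0.84391856 0.21525795]
d23 scale 3 off 340 270
0 [229. 364.]
0.01 [230. 355.]
0.02 [232. 346.]
53 [array([-126.3,   32. ]), array([-123.9,   28.8])]
45 [array([-122. ,   21.9]), array([-119.2,   19.1])]
35 [array([-114.7,   10.3]), array([-111.4,    8. ])]
25 [array([-105.4,    0.2]), array([-101.8,   -1.5])]
15 [array([-94.6,  -8.2]), array([-90.7,  -9.3])]
7 [array([-85. , -13.5]), array([-81., -14.])]
0 [array([-76., -17.]), array([-72., -17.])]
```

View pics/d23.png

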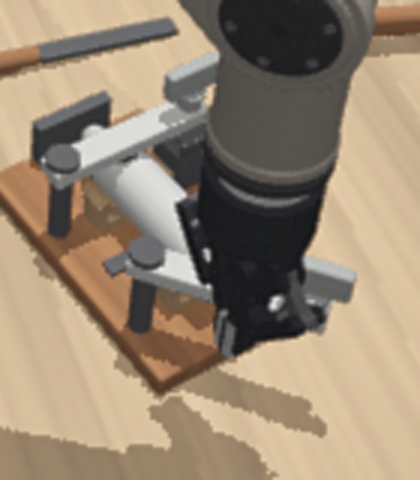

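Call:
drive_tool([
  [10,-3,7,0,0,0,0],
  [20,-3,13,0,0,0,0],
  [25,-3,15,0,0,0,0],
  [30,-3,17,0,0,0,0],
  [36,-3,21,0,0,0,0],
])

```text
clock: 20.95
tcp_pos: [0.5707, -0.3586, 0.073]
orientation: [-1.548, -0.21, 0.22]
contact_force: [-5.6, 2.9, 9.0]
grip_width: -0.0
```

Run:
```python
from h import *
from bench import r
D=r.grab_frame("side");S=r.grab_frame("scene");p=pose(r)[1];print(tofx(p),r.get_obs()["contact_force"]);crop(D["frame"],340,270,480,430,"d24");crop(S["frame"],110,200,260,310,"s24")
```

```text
[-0.117   0.0145  0.073 ] [-3.61004409  3.74422041  9.45836017]
d24 scale 3 off 340 270
s24 scale 5 off 110 200
```

View pics/d24.png

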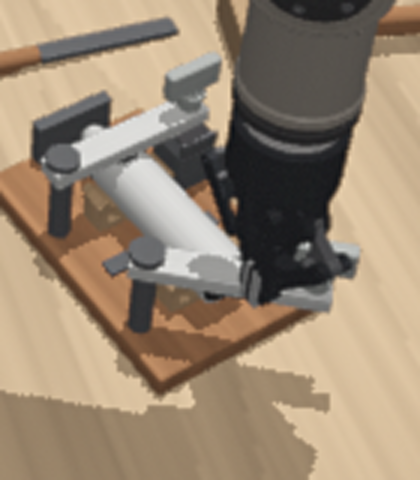

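View pics/s24.png

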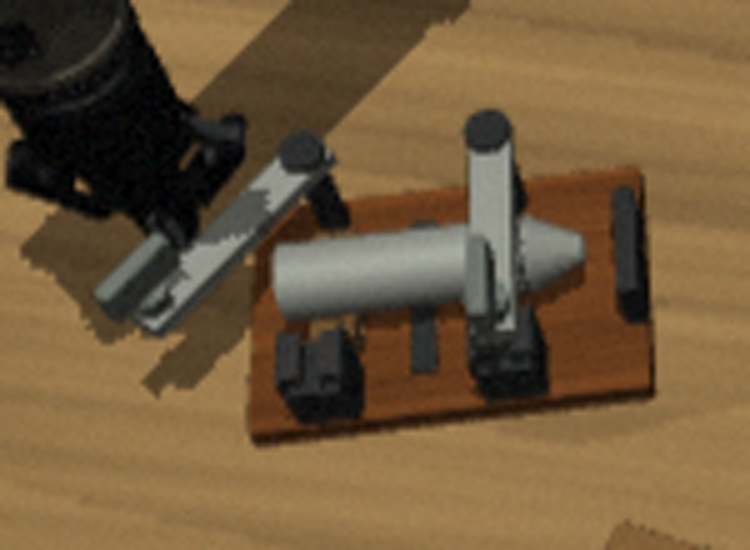

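Call:
drive_tool([
  [5,-1,3,0,0,0,0],
  [10,-1,7,0,0,0,0],
  [15,-1,13,0,0,0,0],
  [19,-1,18,0,0,0,0],
  [23,-1,23,0,0,0,0],
])

```text
clock: 21.55
tcp_pos: [0.5881, -0.3281, 0.0743]
orientation: [-1.547, -0.213, 0.22]
contact_force: [-0.3, -1.0, 1.6]
grip_width: 0.0
```

Run:
```python
from h import *
from bench import r
D=r.grab_frame("side");S=r.grab_frame("scene");p=pose(r)[1];print(tofx(p),r.get_obs()["contact_force"]);crop(D["frame"],340,270,480,430,"d25");crop(S["frame"],110,200,260,310,"s25")
```

```text
[-0.0925 -0.0095  0.074 ] [ 0.26436123  0.02106923 -0.60367676]
d25 scale 3 off 340 270
s25 scale 5 off 110 200
```

View pics/d25.png

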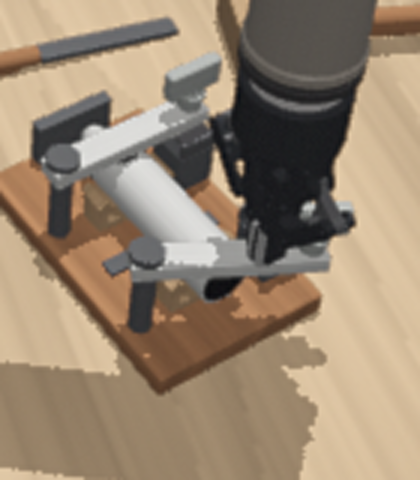

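View pics/s25.png

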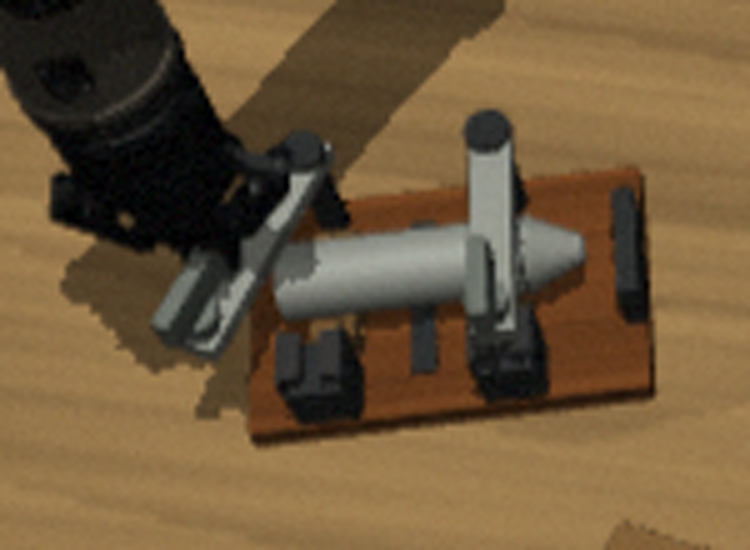

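Run:
```python
from h import *
from bench import r
S=r.grab_frame("scene")
q=tofx(onz(S,110+210/5,200+345/5,.094)); print(q, np.degrees(np.arctan2(-(q[0]+.052),-(q[1]-.058))))
q=tofx(onz(S,110+190/5,200+290/5,.136)); print(q, np.degrees(np.arctan2(-(q[0]+.052),-(q[1]-.058))))
piv=np.array([-.052,.058])
for th in (40,35,30,20,10,0):
    t=np.radians(th);n=np.array([-np.cos(t),np.sin(t)])
    print(th,[((piv+.075*np.array([-np.sin(t),-np.cos(t)])+s*n)*1000).round(1) for s in (.038,.03,.024)])
```

```text
[-0.0962 -0.0592  0.094 ] 20.663119995910048
[-0.0949 -0.049   0.136 ] 21.847556206007127
40 [array([-129.3,   25. ]), array([-123.2,   19.8]), array([-118.6,   16. ])]
35 [array([-126.1,   18.4]), array([-119.6,   13.8]), array([-114.7,   10.3])]
30 [array([-122.4,   12. ]), array([-115.5,    8. ]), array([-110.3,    5. ])]
20 [array([-113.4,    0.5]), array([-105.8,   -2.2]), array([-100.2,   -4.3])]
10 [array([-102.4,   -9.3]), array([-94.6, -10.7]), array([-88.7, -11.7])]
0 [array([-90., -17.]), array([-82., -17.]), array([-76., -17.])]
```

Call:
drive_tool([
  [0,-12,0,0,0,0,0],
  [-6,-14,-12,0,0,0,0],
  [-14,-14,-26,0,0,0,0],
  [-14,0,-28,0,0,0,0],
  [-14,10,-28,0,0,0,0],
])

```text
clock: 22.2
tcp_pos: [0.5807, -0.3597, 0.062]
orientation: [-1.546, -0.21, 0.22]
contact_force: [-0.4, -0.6, -1.1]
grip_width: -0.0003
```

Run:
```python
from h import *
from bench import r
D=r.grab_frame("side");S=r.grab_frame("scene");p=pose(r)[1];print(tofx(p),r.get_obs()["contact_force"]);crop(D["frame"],340,270,480,430,"d26");crop(S["frame"],110,200,260,310,"s26")
```

```text
[-0.1191  0.0063  0.0604] [-0.09836357 -0.44223806  0.13717838]
d26 scale 3 off 340 270
s26 scale 5 off 110 200
```

View pics/d26.png

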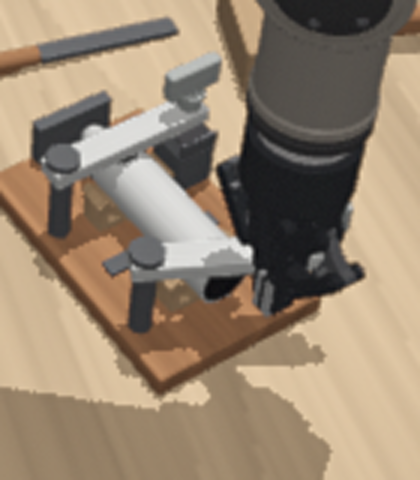

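View pics/s26.png

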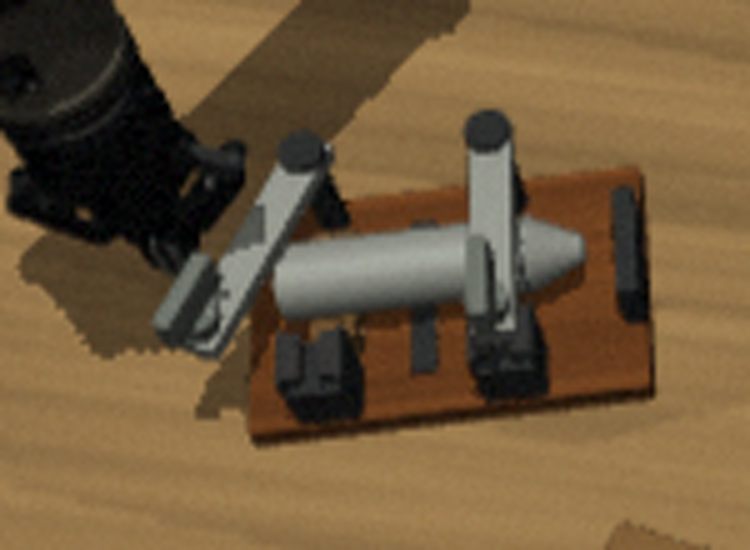

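Call:
drive_tool([
  [4,-2,6,0,0,0,0],
  [9,-2,13,0,0,0,0],
  [13,-2,19,0,0,0,0],
  [17,-2,25,0,0,0,0],
  [20,-2,31,0,0,0,0],
])

```text
clock: 22.8
tcp_pos: [0.5916, -0.3207, 0.0632]
orientation: [-1.542, -0.211, 0.224]
contact_force: [-1.7, -1.5, -0.3]
grip_width: -0.0001
```

Call:
drive_tool([
  [1,0,3,0,0,0,0],
  [3,0,6,0,0,0,0],
  [3,0,6,0,0,0,0],
])

```text
clock: 23.1
tcp_pos: [0.5934, -0.3133, 0.0635]
orientation: [-1.542, -0.212, 0.224]
contact_force: [-0.8, 0.0, -0.6]
grip_width: -0.0001
```

Run:
```python
from h import *
from bench import r
D=r.grab_frame("side");S=r.grab_frame("scene");p=pose(r)[1];print(tofx(p),r.get_obs()["contact_force"]);crop(D["frame"],340,270,480,430,"d27");crop(S["frame"],110,200,260,310,"s27")
```

```text
[-0.0812 -0.0175  0.0634] [ 0.56135418 -0.72292834  0.28015605]
d27 scale 3 off 340 270
s27 scale 5 off 110 200
```

View pics/d27.png

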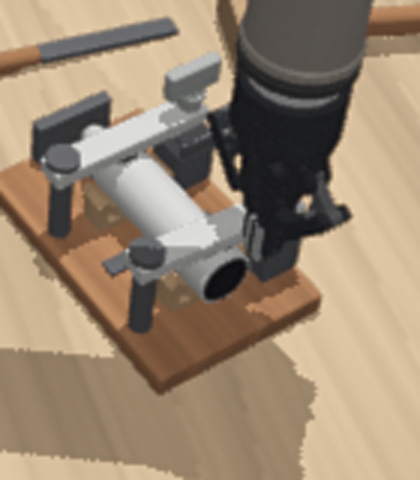

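View pics/s27.png

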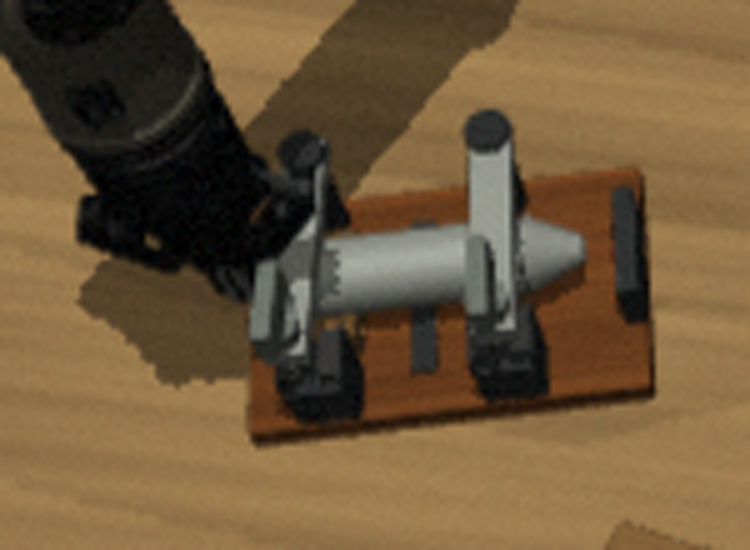

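Nearly closed; side contact is clean. Continue a little until the stop is felt.

Call:
drive_tool([
  [0,0,2,0,0,0,0],
  [0,0,4,0,0,0,0],
])

```text
clock: 23.4
tcp_pos: [0.5921, -0.3105, 0.0635]
orientation: [-1.543, -0.211, 0.223]
contact_force: [1.0, -0.9, -0.0]
grip_width: -0.0001
```

Call:
drive_tool([
  [0,0,2,0,0,0,0],
  [0,0,4,0,0,0,0],
])

```text
clock: 23.6
tcp_pos: [0.5915, -0.3075, 0.0638]
orientation: [-1.545, -0.212, 0.222]
contact_force: [2.5, -5.4, -2.0]
grip_width: 0.0003
```

Call:
drive_tool([
  [0,0,2,0,0,0,0],
  [0,0,4,0,0,0,0],
])

```text
clock: 23.8
tcp_pos: [0.5911, -0.3072, 0.0646]
orientation: [-1.55, -0.213, 0.219]
contact_force: [4.2, -10.5, -3.6]
grip_width: 0.0
```

Run:
```python
from h import *
from bench import r
S=r.grab_frame("scene");p=pose(r)[1];print(tofx(p),r.get_obs()["contact_force"]);crop(S["frame"],110,200,260,310,"s28")
```

```text
[-0.0743 -0.0175  0.0647] [ 2.54911606 -7.40007146 -2.34998042]
s28 scale 5 off 110 200
```

View pics/s28.png

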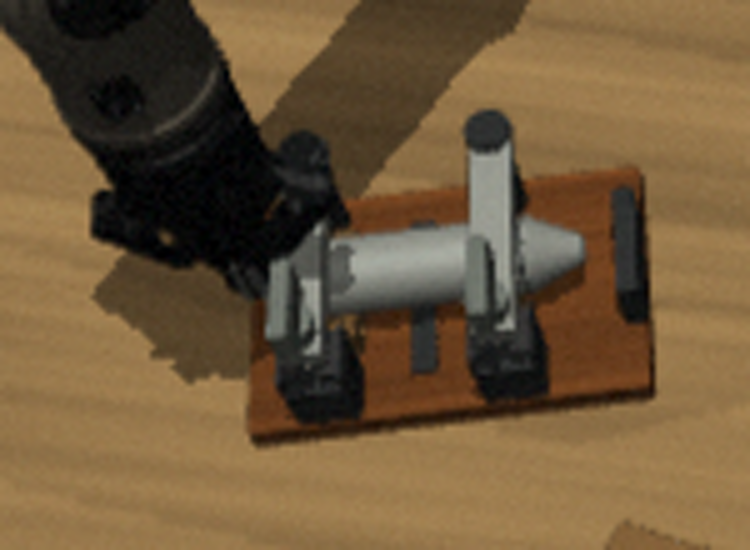

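Call:
drive_tool([
  [0,0,-8,0,0,0,0],
  [0,-30,-12,0,0,0,10],
  [0,-75,-10,0,0,0,40],
  [15,-115,5,0,0,0,45],
  [40,-135,22,0,0,0,45],
])

```text
clock: 24.35
tcp_pos: [0.6243, -0.2789, 0.2041]
orientation: [-1.554, -0.212, 0.213]
contact_force: [0.7, 0.3, -0.1]
grip_width: 0.045
```

Run:
```python
from h import *
from bench import r
r.grab_frame("side");r.grab_frame("side")
plan(r,fx(-.052,-.058,.094),105.6)
d=r.grab_frame("wrist");S=r.grab_frame("scene");D=r.grab_frame("side");p=pose(r)[1];print(tofx(p))
cv2.imwrite("pics/w29.png",d["frame"]);crop(S["frame"],110,200,260,310,"s29");crop(D["frame"],330,250,470,400,"d29")
import pickle;pickle.dump((S,D,d),open("SD29.pkl","wb"))
for x in (.052,-.052):
  for y in (-.034,-.082): 
    q=fx(x,y,.136);print(x,y,"S",((proj(S,q)-[110,200])*5).round(),"D",((proj(D,q)-[330,250])*4).round(),"W",proj(d,q,True).round())
```

```text
t 24.45 tcp [ 0.6295 -0.2717  0.2037] yaw 106.2 grip 0.0449 F [ 0.5  0.5 -0.8] j7 2.29
shift mm [ -6.6 109.7  -2.6] turn deg [-0.5  0.6  0.3]
tool x,y,z in world
 [[ 0.96   0.278  0.005]
 [ 0.002  0.01  -1.   ]
 [-0.278  0.96   0.009]]
[-0.0532 -0.057   0.199 ]
s29 scale 5 off 110 200
d29 scale 4 off 330 250
0.052 -0.034 S [471. 233.] D [264. 182.] W [471. 201.]
0.052 -0.082 S [472. 312.] D [332. 151.] W [464. 269.]
-0.052 -0.034 S [273. 256.] D [383. 299.] W [316. 198.]
-0.052 -0.082 S [270. 335.] D [454. 265.] W [316. 270.]
```

View pics/w29.png

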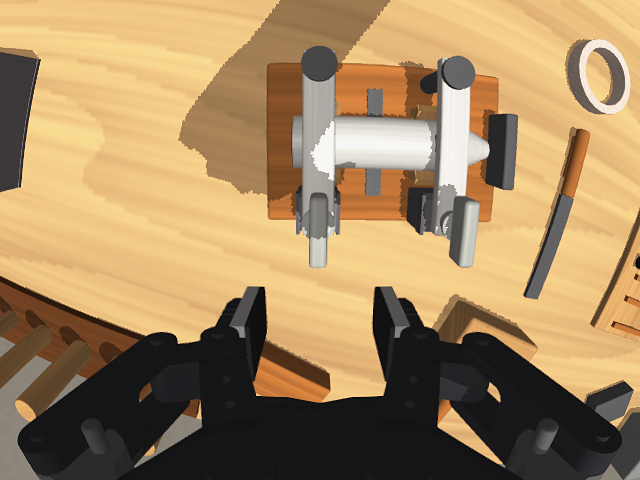

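View pics/s29.png

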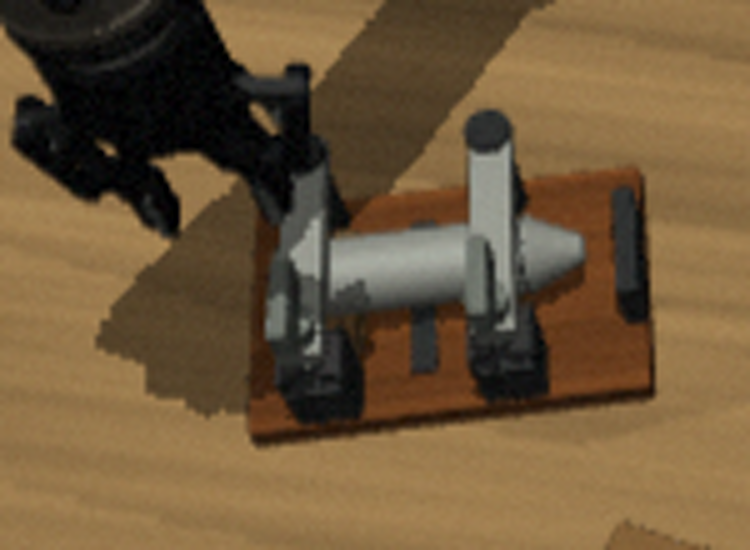

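View pics/d29.png

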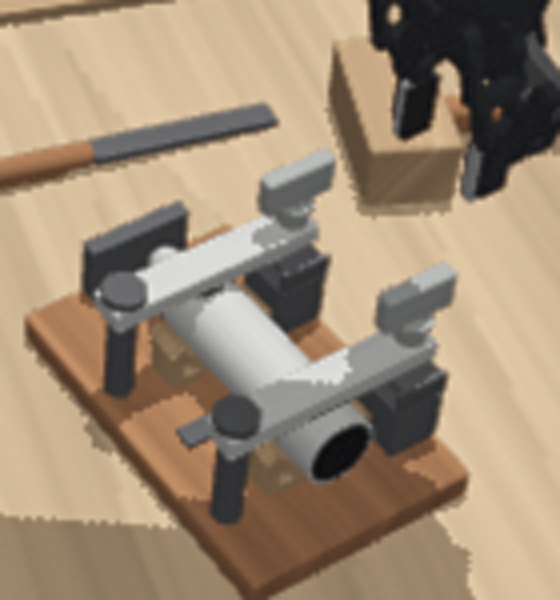

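Call:
drive_tool([
  [1,35,1,0,0,0,45],
  [1,70,1,0,0,0,42],
  [1,90,1,0,0,0,40],
  [1,96,1,0,0,0,40],
  [1,96,1,0,0,0,40],
])

```text
clock: 25.1
tcp_pos: [0.6219, -0.2749, 0.1015]
orientation: [-1.549, -0.208, 0.222]
contact_force: [0.8, -1.2, -0.5]
grip_width: 0.0399
```

Run:
```python
from h import *
from bench import r
r.grab_frame("side");D=r.grab_frame("side")
plan(r,fx(-.052,-.058,.092),105.6)
d=r.grab_frame("wrist");p=pose(r)[1];print(tofx(p))
cv2.imwrite("pics/w30.png",d["frame"]);crop(D["frame"],380,230,480,350,"d30")
```

```text
t 25.2 tcp [ 0.6237 -0.2752  0.1039] yaw 105.8 grip 0.0396 F [ 0.   0.6 -0.2] j7 2.31
shift mm [ 0.5 11.9  0.1] turn deg [-0.6  0.2 -0.2]
tool x,y,z in world
 [[ 0.962  0.271 -0.004]
 [-0.006  0.008 -1.   ]
 [-0.271  0.962  0.01 ]]
[-0.0522 -0.0579  0.1044]
d30 scale 5 off 380 230
```

View pics/w30.png

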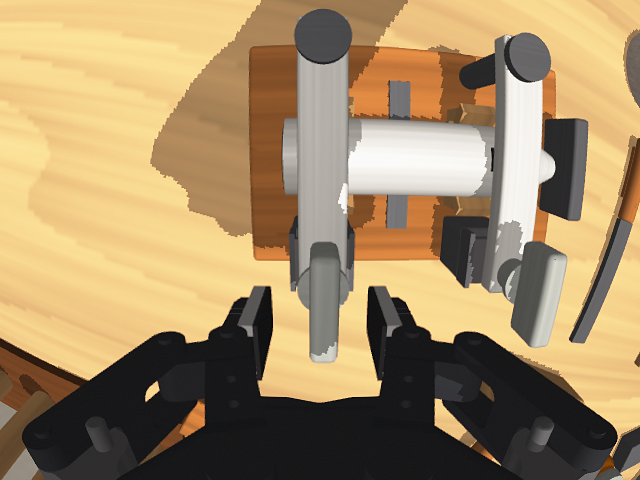

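View pics/d30.png

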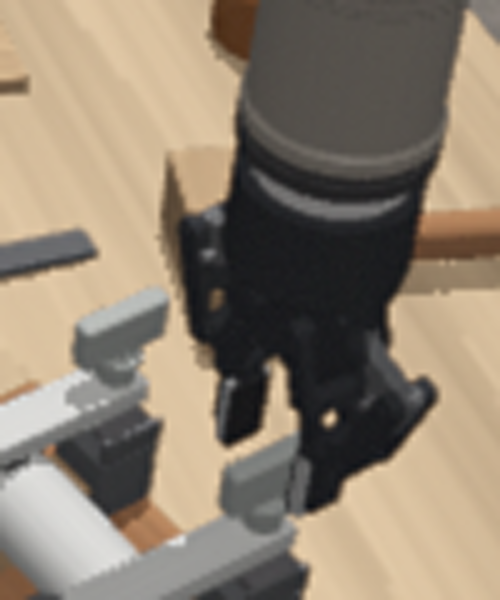

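Run:
```python
from h import *
from bench import r
D=r.grab_frame("side");d=r.grab_frame("wrist")
for n,q in [("wing c",fx(-.052,-.058,.123)),("tip+x",fx(-.032,-.058,.124)),("tip-x",fx(-.072,-.058,.124)),("tcp",pose(r)[1]),("tip +10y",fx(-.032,-.047,.124)),("tip -10y",fx(-.032,-.069,.124))]: print(n,((proj(D,q)-[380,230])*5).round(),proj(d,q,True).round())
crop(d["frame"],220,240,420,390,"w30c")
```

```text
wing c [270. 474.] [320. 300.]
tip+x [240. 443.] [366. 301.]
tip-x [301. 502.] [273. 301.]
tcp [265. 503.] [320. 284.]
tip +10y [220. 452.] [368. 277.]
tip -10y [260. 433.] [365. 323.]
w30c scale 4 off 220 240
```

View pics/w30c.png

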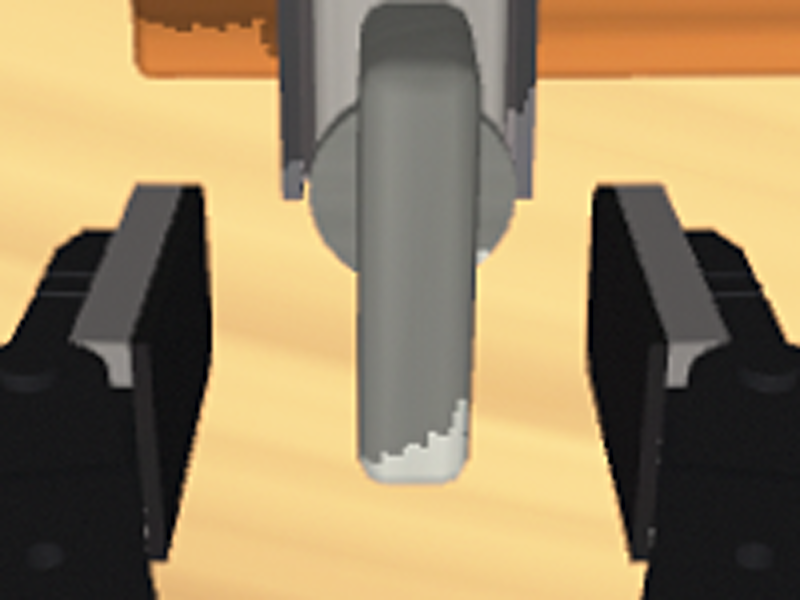

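Call:
drive_tool([
  [0.5,6,0,-0.5,0,0,40],
  [0.5,12,0,-0.5,0,0,40],
  [0.5,12,0,-0.5,0,0,25],
  [0.5,12,0,-0.5,0,0,8],
  [0.5,12,0,-0.5,0,0,6],
], squeeze=70)

```text
clock: 25.85
tcp_pos: [0.6245, -0.2743, 0.0923]
orientation: [-1.559, -0.214, 0.218]
contact_force: [0.3, 0.1, -0.8]
grip_width: 0.0107
```

Call:
drive_tool([
  [0,0,0,0,0,0,6],
  [0,0,0,0,0,0,6],
])

```text
clock: 26.05
tcp_pos: [0.6245, -0.2743, 0.0923]
orientation: [-1.559, -0.214, 0.218]
contact_force: [0.3, 1.2, -1.1]
grip_width: 0.0104
```

Run:
```python
from h import *
from bench import r
plan(r,fx(-.052,-.058,.078),105.6);print(tofx(pose(r)[1]))
D=r.grab_frame("side");d=r.grab_frame("wrist");crop(D["frame"],380,230,480,350,"d31");cv2.imwrite("pics/w31.png",d["frame"])
```

```text
t 26.05 tcp [ 0.6245 -0.2743  0.0923] yaw 105.8 grip 0.0104 F [ 0.3  1.2 -1.1] j7 2.31
shift mm [-0.5 14.3 -0.4] turn deg [-0.1  0.2 -0.2]
tool x,y,z in world
 [[ 0.962  0.272 -0.003]
 [-0.003  0.    -1.   ]
 [-0.272  0.962  0.001]]
[-0.0516 -0.0585  0.0923]
d31 scale 5 off 380 230
```

View pics/w31.png

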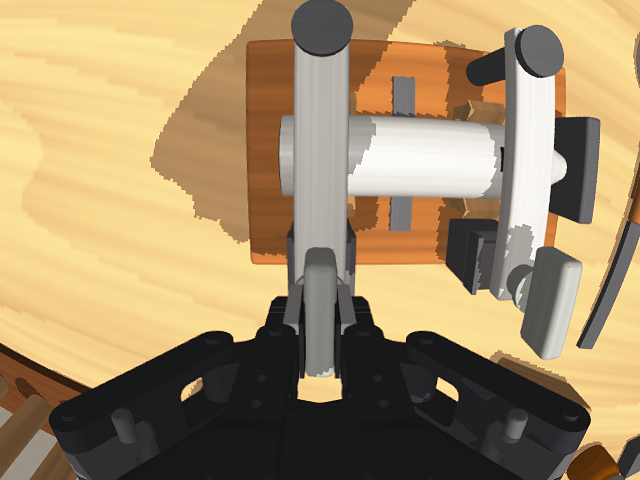

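View pics/d31.png

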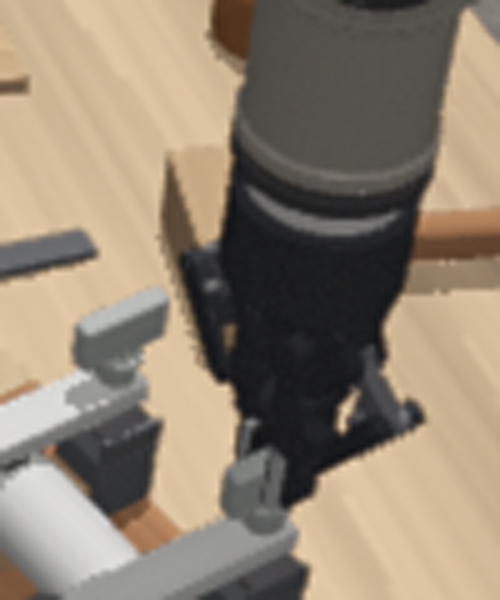

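Call:
drive_tool([
  [0,4,0,0,0,0,6],
  [0,8,0,0,0,0,6],
  [0,12,0,0,0,0,6],
  [0,14.5,0,0,0,0,6],
  [0,14.5,0,0,0,0,6],
])

```text
clock: 26.65
tcp_pos: [0.6247, -0.2747, 0.0784]
orientation: [-1.56, -0.214, 0.218]
contact_force: [-3.1, 1.4, 9.2]
grip_width: 0.0108
```

Call:
drive_tool([
  [0,0,0,0,0,0,6],
  [0,0,0,0,0,0,6],
])

```text
clock: 26.85
tcp_pos: [0.6248, -0.275, 0.0792]
orientation: [-1.56, -0.214, 0.217]
contact_force: [-3.2, 1.0, 8.2]
grip_width: 0.0108
```

Call:
drive_tool([
  [0,2,0,0,0,0,6],
  [0,2,0,0,8,0,6],
  [0,2,0,0,16,0,6],
  [0,2,0,0,24,0,6],
  [0,2,0,0,32,0,6],
])

```text
clock: 27.35
tcp_pos: [0.6249, -0.2759, 0.0782]
orientation: [-1.56, 0.228, -0.227]
contact_force: [-3.2, -0.4, 8.4]
grip_width: 0.011
```

Run:
```python
from h import *
from bench import r
plan(r,fx(-.052,-.058,.078),15.6);print(tofx(pose(r)[1]))
print(r.get_obs()["moment"])
d=r.grab_frame("wrist");cv2.imwrite("pics/w32.png",d["frame"])
```

```text
t 27.35 tcp [ 0.6249 -0.2759  0.0782] yaw 73.4 grip 0.011 F [-3.2 -0.4  8.4] j7 1.84
shift mm [-1.   0.2  0.8] turn deg [ 0.1 57.8  0. ]
tool x,y,z in world
 [[ 0.958 -0.286 -0.001]
 [-0.001 -0.001 -1.   ]
 [ 0.286  0.958 -0.001]]
[-0.0532 -0.0584  0.0782]
[0.06920416 0.82953769 0.02989601]
```

View pics/w32.png

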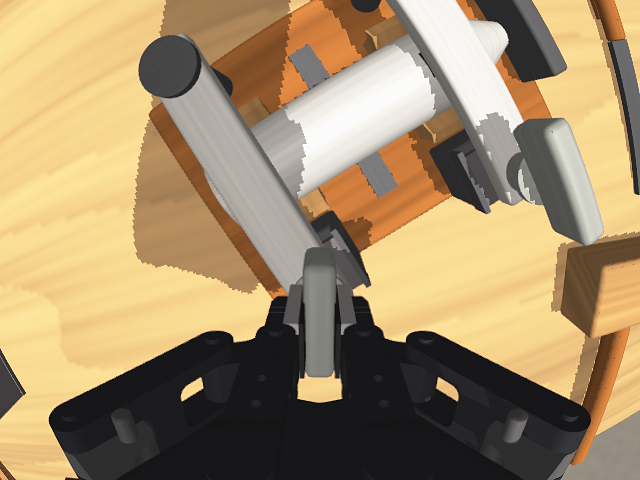

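Call:
drive_tool([
  [-1,2,1,0,8,0,6],
  [-1,2,1,0,16,0,6],
  [-1,2,1,0,24,0,6],
  [-1,2,1,0,32,0,6],
  [-1,2,1,0,40,0,6],
])

```text
clock: 27.9
tcp_pos: [0.6243, -0.2767, 0.0779]
orientation: [-1.429, 0.779, -0.782]
contact_force: [-4.5, -1.5, 11.7]
grip_width: 0.0107
```

Run:
```python
from h import *
from bench import r
plan(r,fx(-.052,-.058,.078),15.6);print(tofx(pose(r)[1]))
print(r.get_obs()["moment"])
```

```text
t 27.9 tcp [ 0.6243 -0.2767  0.0779] yaw 32.6 grip 0.0107 F [-4.5 -1.5 11.7] j7 1.25
shift mm [-1.6 -0.1  0.9] turn deg [ 0.1 17.   0.2]
tool x,y,z in world
 [[ 0.539 -0.842  0.003]
 [ 0.    -0.004 -1.   ]
 [ 0.842  0.539 -0.002]]
[-0.0538 -0.0576  0.0779]
[-0.19042268  1.07706503  0.0016328 ]
```

Call:
drive_tool([
  [-2,1,1,0,8,0,6],
  [-2,1,1,0,16,0,6],
  [-2,1,1,0,20,0,6],
  [-2,1,1,0,20,0,6],
])

```text
clock: 28.3
tcp_pos: [0.6238, -0.2769, 0.0781]
orientation: [-1.31, 1.044, -1.052]
contact_force: [-3.7, -2.9, 9.3]
grip_width: 0.0106
```

Run:
```python
from h import *
from bench import r
plan(r,fx(-.052,-.058,.078),15.6);print(tofx(pose(r)[1]))
print(r.get_obs()["moment"])
d=r.grab_frame("wrist");cv2.imwrite("pics/w33.png",d["frame"])
```

```text
t 28.3 tcp [ 0.6238 -0.2769  0.0781] yaw 12.5 grip 0.0106 F [-3.7 -2.9  9.3] j7 0.96
shift mm [-1.9  0.   0.8] turn deg [ 0.1 -3.1  0.4]
tool x,y,z in world
 [[ 0.216 -0.976  0.007]
 [ 0.001 -0.007 -1.   ]
 [ 0.976  0.216 -0.001]]
[-0.0539 -0.0571  0.0781]
[-0.44388717  0.84774101  0.16536237]
```

View pics/w33.png

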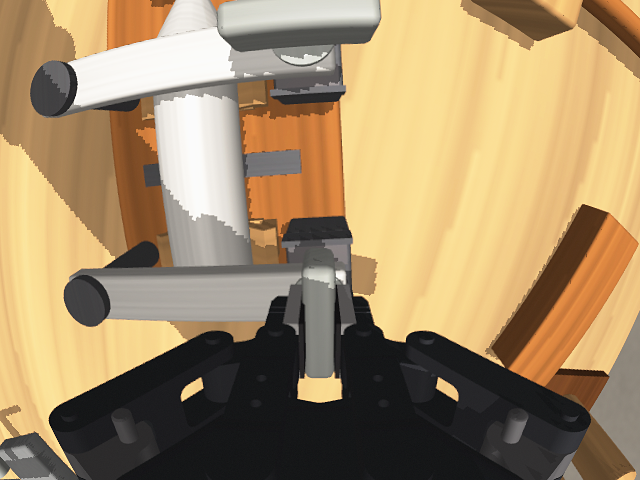

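Call:
drive_tool([
  [-1,-2,0,0,0,0,6],
  [-1,-5,0,0,-2,0,6],
  [-1,-5,0,0,-2,0,10],
  [-1,-5,0,0,-2,0,25],
  [-1,-5,0,0,-2,0,38],
])

```text
clock: 28.85
tcp_pos: [0.6236, -0.2755, 0.0825]
orientation: [-1.324, 1.017, -1.024]
contact_force: [1.6, 0.2, -0.1]
grip_width: 0.0371
```

Run:
```python
from h import *
from bench import r
plan(r,fx(-.052,-.058,.2),15.6);print(tofx(pose(r)[1]))
d=r.grab_frame("wrist");cv2.imwrite("pics/w34.png",d["frame"])
```

```text
t 28.85 tcp [ 0.6236 -0.2755  0.0825] yaw 14.6 grip 0.0371 F [ 1.6  0.2 -0.1] j7 0.98
shift mm [   0.3 -117.5    0.5] turn deg [ 0.1 -1.   0.4]
tool x,y,z in world
 [[ 0.251 -0.968  0.006]
 [ 0.    -0.007 -1.   ]
 [ 0.968  0.251 -0.001]]
[-0.0524 -0.0573  0.0825]
```

View pics/w34.png

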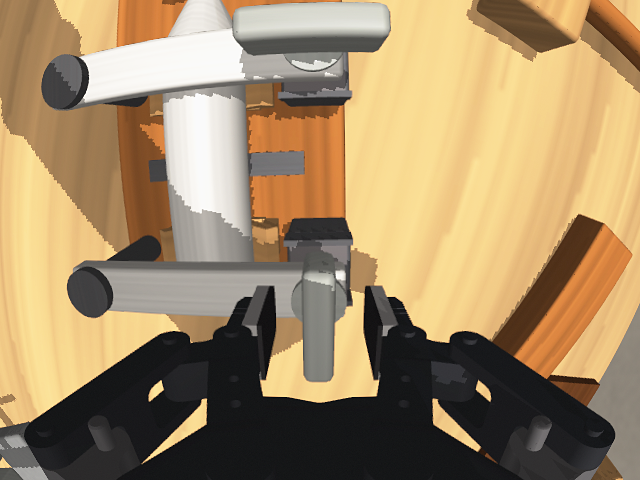

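Call:
drive_tool([
  [0,-20,0,0,0,0,40],
  [0,-60,0,0,0,0,45],
  [0,-90,0,0,-8,0,45],
  [-25,-115,0,0,-16,0,45],
  [-60,-115,0,0,-24,0,45],
])

```text
clock: 29.4
tcp_pos: [0.6101, -0.2194, 0.2011]
orientation: [-1.461, 0.691, -0.708]
contact_force: [0.9, 0.4, -0.2]
grip_width: 0.0452
```

Run:
```python
from h import *
from bench import r
plan(r,fx(.052,-.058,.2),105.6);print(tofx(pose(r)[1]))
S=r.grab_frame("scene");D=r.grab_frame("side")
crop(S["frame"],110,200,260,310,"s35");crop(D["frame"],330,250,470,400,"d35")
for z in (.127,.136): print([((proj(D,fx(x,-.058,z))-[330,250])*4).round() for x in (-.076,-.052,-.028)])
```

```text
t 29.4 tcp [ 0.6101 -0.2194  0.2011] yaw 38.7 grip 0.0452 F [ 0.9  0.4 -0.2] j7 1.2
shift mm [-43.6   0.5  17. ] turn deg [  0.5 -66.9   0.6]
tool x,y,z in world
 [[ 0.625 -0.781  0.012]
 [ 0.007 -0.01  -1.   ]
 [ 0.781  0.625 -0.001]]
[ 0.0052 -0.0594  0.2011]
s35 scale 5 off 110 200
d35 scale 4 off 330 250
[array([446., 322.]), array([417., 294.]), array([388., 266.])]
[array([448., 310.]), array([419., 282.]), array([390., 254.])]
```

View pics/d35.png

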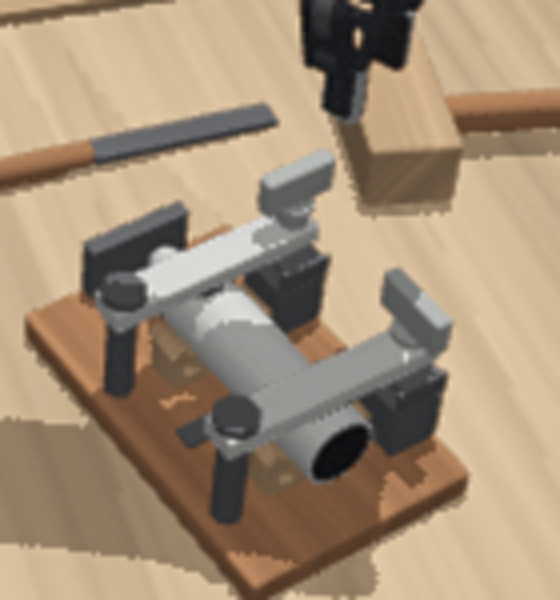

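View pics/s35.png

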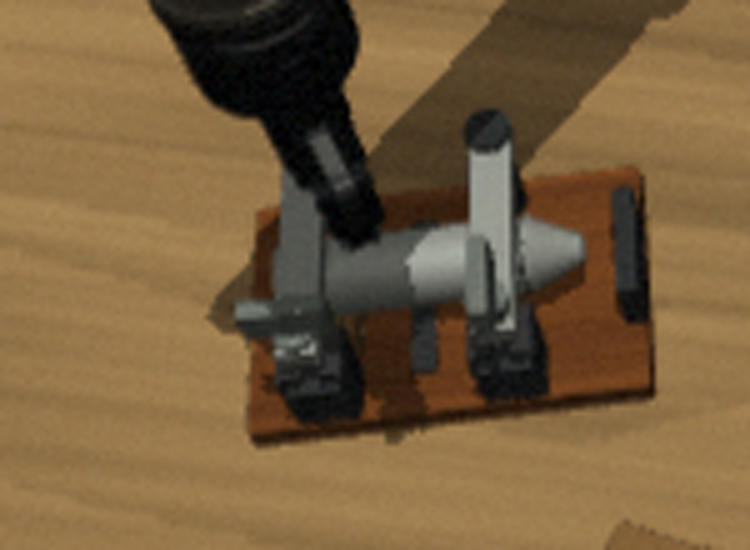

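Call:
drive_tool([
  [-10,0,4,0,-8,0,45],
  [-20,0,8,0,-16,0,45],
  [-30,0,12,0,-25,0,45],
  [-40,0,16,0,-33,0,45],
  [-44,0,17,0,-42,0,45],
])

```text
clock: 30.0
tcp_pos: [0.5944, -0.1648, 0.1967]
orientation: [-1.569, 0.123, -0.123]
contact_force: [0.3, -0.9, 0.1]
grip_width: 0.0448
```

Call:
drive_tool([
  [0,0,0,0,-8,0,45],
  [0,0,0,0,-16,0,45],
  [0,0,0,0,-25,0,45],
  [0,0,0,0,-25,0,45],
])

```text
clock: 30.4
tcp_pos: [0.5942, -0.1649, 0.1962]
orientation: [-1.561, -0.22, 0.22]
contact_force: [-0.1, -0.1, 0.6]
grip_width: 0.0447
```

Run:
```python
from h import *
from bench import r
r.grab_frame("side");r.grab_frame("side")
plan(r,fx(.052,-.058,.2),105.6)
d=r.grab_frame("wrist");print(tofx(pose(r)[1]));cv2.imwrite("pics/w36.png",d["frame"])
for y in (-.034,-.082): print(proj(d,fx(.052,y,.136),True).round())
print(proj(d,fx(.052,.058,.097),True).round())
```

```text
t 30.5 tcp [ 0.5942 -0.165   0.1964] yaw 105.8 grip 0.0447 F [-0.3  1.3  0.2] j7 2.16
shift mm [-0.9 -3.6 -9.9] turn deg [ 0.1  0.2 -0. ]
tool x,y,z in world
 [[ 0.962  0.272 -0.001]
 [-0.    -0.001 -1.   ]
 [-0.272  0.962 -0.001]]
[ 0.0619 -0.0589  0.1964]
[303. 209.]
[304. 282.]
[305.  70.]
```

View pics/w36.png

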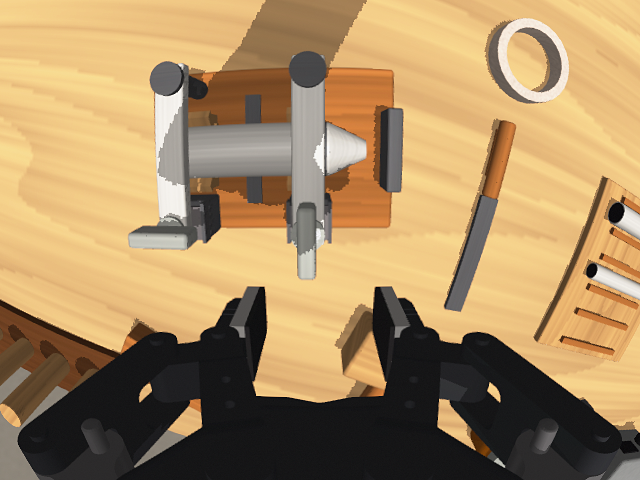

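Call:
drive_tool([
  [-1,30,-8.5,0,0,0,45],
  [-1,65,-8.5,0,0,0,42],
  [-1,90,-8.5,0,0,0,40],
  [-1,104,-8.5,0,0,0,40],
  [-1,104,-8.5,0,0,0,40],
])

```text
clock: 31.05
tcp_pos: [0.5943, -0.1731, 0.0905]
orientation: [-1.561, -0.212, 0.219]
contact_force: [0.6, 0.3, 0.5]
grip_width: 0.0399
```

Run:
```python
from h import *
from bench import r
r.grab_frame("side");r.grab_frame("side")
plan(r,fx(.0535,-.058,.092),105.6)
d=r.grab_frame("wrist");print(tofx(pose(r)[1]));crop(d["frame"],220,200,420,390,"w37")
```

```text
t 31.15 tcp [ 0.5963 -0.1737  0.0932] yaw 105.7 grip 0.0399 F [0.3 0.7 0.6] j7 2.21
shift mm [-0.4  1.2  0.6] turn deg [0.1 0.1 0. ]
tool x,y,z in world
 [[ 0.962  0.271  0.   ]
 [ 0.001 -0.002 -1.   ]
 [-0.271  0.962 -0.002]]
[ 0.0527 -0.0588  0.0938]
w37 scale 3 off 220 200
```

View pics/w37.png

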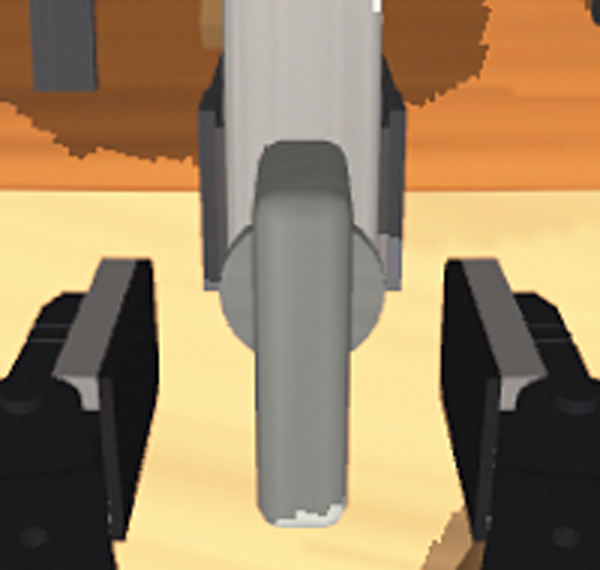

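Wing a sits centred between the pads (mid 302 of pads 155–443). Close, press and turn.

Call:
drive_tool([
  [0,1,0.5,0,0,0,30],
  [0,1,0.5,0,0,0,15],
  [0,1,0.5,0,0,0,6],
  [0,1,0.5,0,0,0,6],
  [0,1,0.5,0,0,0,6],
])

```text
clock: 31.7
tcp_pos: [0.5972, -0.1732, 0.0933]
orientation: [-1.562, -0.219, 0.214]
contact_force: [0.6, 1.4, 2.7]
grip_width: 0.0106
```

Call:
drive_tool([
  [0,0,0,0,0,0,6],
  [0,4,0,0,0,0,6],
  [0,8,0,0,0,0,6],
  [0,12,0,0,0,0,6],
  [0,15,0,0,0,0,6],
])

```text
clock: 32.2
tcp_pos: [0.5976, -0.1733, 0.0791]
orientation: [-1.562, -0.219, 0.213]
contact_force: [-8.0, 2.9, 31.7]
grip_width: 0.0102
```

Call:
drive_tool([
  [0,2,0,0,0,0,6],
  [0,2,0,0,0,0,6],
])

```text
clock: 32.4
tcp_pos: [0.5976, -0.1733, 0.0793]
orientation: [-1.561, -0.219, 0.213]
contact_force: [-8.9, 3.6, 25.0]
grip_width: 0.0105
```

Run:
```python
from h import *
from bench import r
plan(r,fx(.0535,-.058,.078),105.6);print(tofx(pose(r)[1]))
```

```text
t 32.4 tcp [ 0.5976 -0.1733  0.0793] yaw 105.7 grip 0.0105 F [-8.9  3.6 25. ] j7 2.22
shift mm [-1.8  1.3  0.5] turn deg [0.1 0.1 0.2]
tool x,y,z in world
 [[ 0.962  0.271  0.004]
 [ 0.004 -0.001 -1.   ]
 [-0.271  0.963 -0.002]]
[ 0.053  -0.0598  0.0793]
```

Call:
drive_tool([
  [-0.5,0.5,0,0,0,0,6],
  [-1,0.5,0,0,8,0,6],
  [-1,0.5,0,0,16,0,6],
  [-1,0.5,0,0,24,0,6],
  [-1,0.5,0,0,32,0,6],
])

```text
clock: 32.9
tcp_pos: [0.5973, -0.1746, 0.0799]
orientation: [-1.56, 0.223, -0.232]
contact_force: [-1.9, -0.1, 11.1]
grip_width: 0.0105
```

Run:
```python
from h import *
from bench import r
plan(r,fx(.0535,-.058,.078),15.6);print(tofx(pose(r)[1]),r.get_obs()["moment"])
d=r.grab_frame("wrist");cv2.imwrite("pics/w38.png",d["frame"])
```

```text
t 32.9 tcp [ 0.5973 -0.1746  0.0799] yaw 73.4 grip 0.0105 F [-1.9 -0.1 11.1] j7 1.76
shift mm [-1.9  1.9  0.8] turn deg [-0.2 57.8  0.3]
tool x,y,z in world
 [[ 0.958 -0.286  0.006]
 [ 0.006 -0.002 -1.   ]
 [ 0.286  0.958  0.   ]]
[ 0.0518 -0.0592  0.0799] [-0.06790801  0.54995997 -0.03523194]
```

View pics/w38.png

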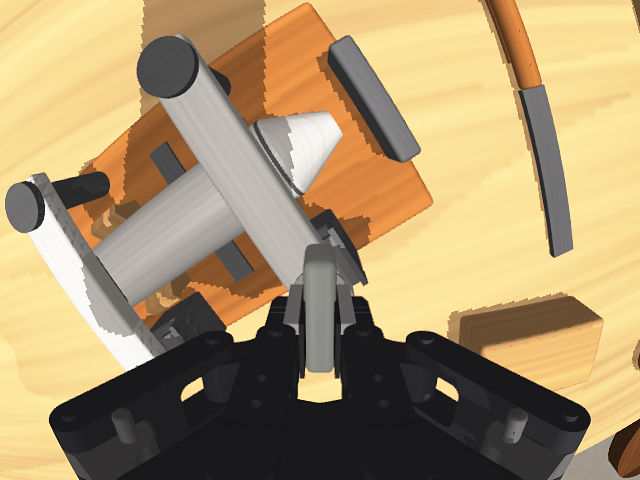

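Call:
drive_tool([
  [-1,1.5,0.5,0,8,0,6],
  [-1,1.5,0.5,0,16,0,6],
  [-1,1.5,0.5,0,24,0,6],
  [-1,1.5,0.5,0,32,0,6],
  [-1,1.5,0.5,0,40,0,6],
])

```text
clock: 33.45
tcp_pos: [0.5962, -0.176, 0.0797]
orientation: [-1.426, 0.775, -0.787]
contact_force: [-5.4, -1.3, 15.3]
grip_width: 0.0107
```

Call:
drive_tool([
  [-1,1,1,0,8,0,6],
  [-1,1,1,0,16,0,6],
  [-1,1,1,0,20,0,6],
  [-1,1,1,0,20,0,6],
])

```text
clock: 33.85
tcp_pos: [0.5955, -0.1765, 0.0797]
orientation: [-1.306, 1.042, -1.054]
contact_force: [-6.0, 0.1, 16.8]
grip_width: 0.0102
```

Run:
```python
from h import *
from bench import r
plan(r,fx(.0535,-.058,.078),15.6);print(tofx(pose(r)[1]),r.get_obs()["moment"])
d=r.grab_frame("wrist");cv2.imwrite("pics/w39.png",d["frame"])
```

```text
t 33.85 tcp [ 0.5955 -0.1765  0.0797] yaw 12.5 grip 0.0102 F [-6.   0.1 16.8] j7 0.89
shift mm [-3.1  1.7  0.9] turn deg [-0.2 -3.1  0.4]
tool x,y,z in world
 [[ 0.216 -0.976  0.006]
 [ 0.005 -0.005 -1.   ]
 [ 0.976  0.216  0.003]]
[ 0.0505 -0.0569  0.0797] [-0.07242234  1.65159796  0.47337317]
```

View pics/w39.png

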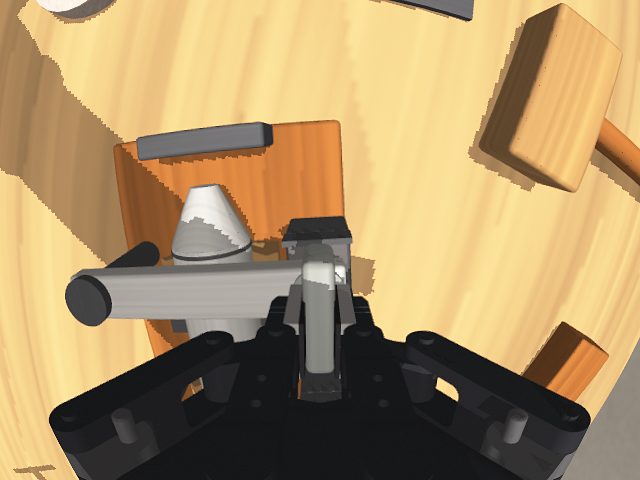

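Call:
drive_tool([
  [-1,-2,0,0,0,0,6],
  [-1,-5,0,0,-2,0,6],
  [-1,-5,0,0,-2,0,10],
  [-1,-5,0,0,-2,0,25],
  [-1,-5,0,0,-2,0,38],
])

```text
clock: 34.4
tcp_pos: [0.5947, -0.1754, 0.0839]
orientation: [-1.321, 1.016, -1.026]
contact_force: [0.4, -1.1, -0.8]
grip_width: 0.0374
```

Call:
drive_tool([
  [0,-20,0,0,0,0,40],
  [0,-60,0,0,0,0,45],
  [0,-100,0,0,0,0,45],
  [-40,-140,0,0,0,0,45],
  [-80,-150,0,0,0,0,45],
])

```text
clock: 34.9
tcp_pos: [0.5751, -0.0996, 0.2364]
orientation: [-1.317, 1.016, -1.034]
contact_force: [1.3, 0.7, 0.0]
grip_width: 0.045
```

Call:
drive_tool([
  [-40,0,0,0,0,0,45],
  [-80,0,0,0,0,0,45],
  [-80,0,0,0,0,0,45],
])

```text
clock: 35.2
tcp_pos: [0.5545, -0.0149, 0.2346]
orientation: [-1.32, 1.011, -1.023]
contact_force: [0.4, 0.1, -0.6]
grip_width: 0.045
```

Run:
```python
from h import *
from bench import r
S=r.grab_frame("scene");D=r.grab_frame("side");d=r.grab_frame("wrist")
o=r.get_obs();print(o["clock"],tofx(o["tcp_pos"]),o["contact_force"])
crop(S["frame"],110,200,260,310,"s40");crop(D["frame"],330,250,470,400,"d40");cv2.imwrite("pics/s40f.png",S["frame"])
for z in (.127,.136):
  for c in (-.052,.052): print(z,c,[((proj(D,fx(c+x,-.058,z))-[330,250])*4).round() for x in (-.024,.024)])
print("pipe tip,butt S",[((proj(S,fx(x,0,.054))-[110,200])*5).round() for x in (.1,.07,-.07)])
```

```text
35.35 [ 0.2097 -0.0598  0.2354] [-0.55719114 -1.14358302  0.13736863]
s40 scale 5 off 110 200
d40 scale 4 off 330 250
0.127 -0.052 [array([446., 322.]), array([388., 266.])]
0.127 0.052 [array([323., 204.]), array([271., 153.])]
0.136 -0.052 [array([448., 310.]), array([390., 254.])]
0.136 0.052 [array([325., 192.]), array([273., 141.])]
pipe tip,butt S [array([584., 246.]), array([531., 252.]), array([283., 281.])]
```

View pics/d40.png

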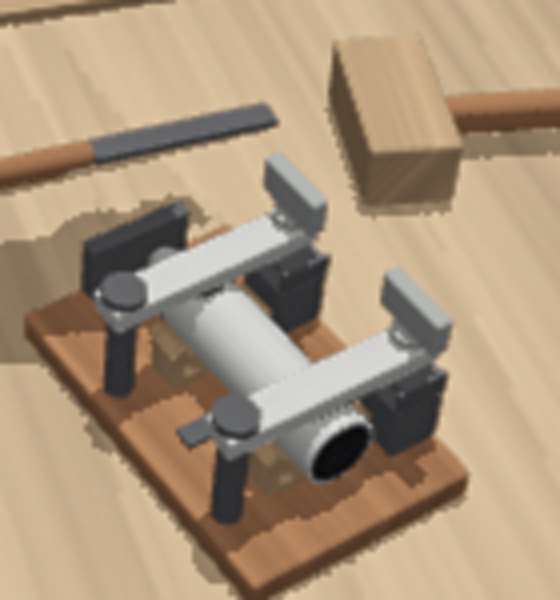

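View pics/s40.png

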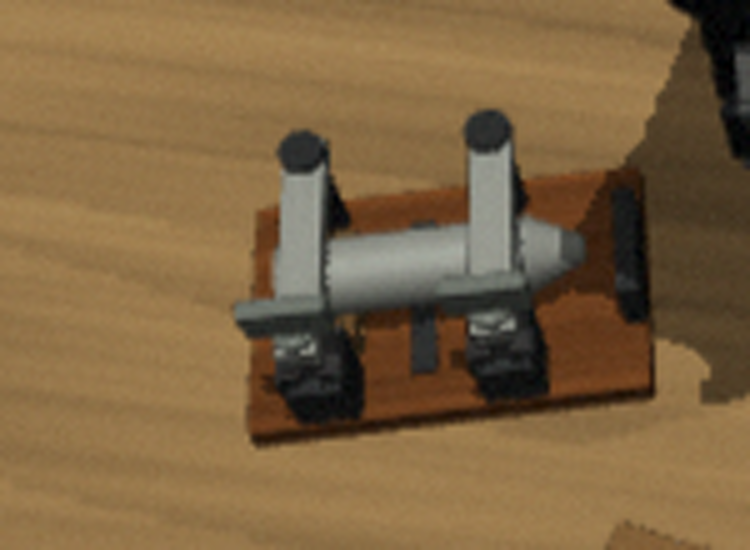

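View pics/s40f.png

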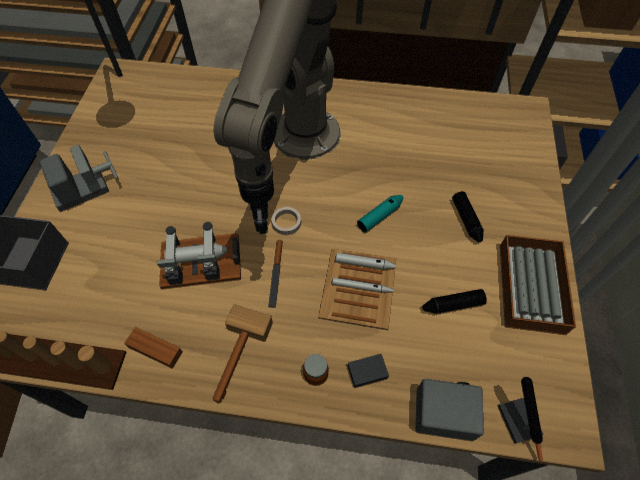

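```bash
python3 -c "
from bench import r
print(r.get_obs()['qvel'].round(3)); print(r.hand_in())"
```

```text
[ 0.029  0.004  0.015 -0.005  0.001 -0.001 -0.001]
the job is handed in; nothing more can be done
None
```

I laid the stout pipe in both V saddles with its foot towards the end stop, then swung both bars closed and pressed and turned both studs. I handed in at about 35 s. The hand-in gives no verdict, so the checks below are my own.

**Last checks:**
- **Pipe:** in the final scene picture the foot tip appears within about a pixel of where it should be. The pipe sits level under both bars.
- **Bars:** the last wrist-camera look at each bar, just before its stud was turned, put it at its closed position within about 2 mm. The final pictures still show both closed.
- **Studs:** both wings lie across their bars. In the side view their tops match a height of 127 mm, which is about 9 mm pressed, so both are caught.
- **Left alone:** the other two pipes, the file and the tape look unmoved in the final scene picture.
- **Robot:** the arm is well clear, and the force reading is at noise level.

**What went wrong and was mended:**
- **Pipe grasp:** the first two closes held the pipe too high. The fingertips turned out to sit about 20 mm above the reported tool point, so I re-gripped lower.
- **Bar b:** on the first push the finger rode onto the top of the bar, so I backed off and pushed again lower, until the stop was felt at about 10 N.
- **Bar a:** the finger probably also rode onto this bar at the end of its push. I did not clearly feel its stop, so its closure rests on the pictures alone.

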